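# Set a stand's knurled collar to the height of a door stop

### The arm

A 6-joint arm with a two-finger parallel gripper is mounted at the origin on the work surface. World frame = base frame: x ahead of the robot, y to its left, z up, the work surface at z = 0. Lengths are in m, angles in rad, forces in N, time in s.
With the tool pointing down it reaches from about 0.325 to 0.775 m from the base axis. Payload 5.5 kg.
Tool frame: the origin (TCP) lies midway between the tips of the shut fingers; the grasp point (between the pads) lies grasp_offset behind it (grasp_offset is the distance from the TCP to the grasp point, in m); z points along the fingers, y is the direction in which the jaws open and shut (so a half turn about z gives the same grasp; the last joint's range is limited). The gripper opens to 85 mm and grips with 20 to 120 N. Pads are 22 mm wide; open, the fingers measure 114 mm over their backs; the gripper's body (76 mm by 85 mm) begins 54 mm behind the grasp point. The pads swing forward as they close: fully open they stand 13 mm farther back than shut.
Start: joints at [1.214, 0.091, 1.231, -0, 1.82, -0.057], TCP at [0.177, 0.573, 0.199] pointing down, gripper open.
Joint ranges: [-2.87, 2.87], [-0.86, 2.18], [0.17, 2.46], [-1.51, 4.65], [0.06, 2.69], [-2.65, 2.65]. Speed limits (rad/s): [2.57, 2.57, 3.01, 3.14, 3.14, 3.14].

### API

Orientations are given as a unit quaternion [w, x, y, z].
In Python, from cell import get_obs, snapshot, camera_info, job_done, grasp_offset gives the robot as it stands.
- The arm moves only by the tool jog_arm, never from a script. Its argument "plan" is a list of rows, each an object of numbers: "x", "y", "z": the shift along the tool's x, y, z in cm; "wx", "wy", "wz": the turn, a rotation vector about the tool's x, y, z in rad; "gripper": the opening, from 0 (shut) to 1 (fully open). A call has 1 to 5 rows; each row is the pose to reach, as a shift and turn from the pose measured when the call began, along the tool's axes at that moment; what a row does not reach only later rows make up. A row lasts 1/8 s, in which the tool goes at most 62.5 mm and 10.7 degrees, less where a joint would pass 70% of its speed; a pose out of reach is approached as far as the arm can. A call with a gripper value outside its range is refused whole. The fingers move at their own pace and stop on an object; "newtons" is the grip in N (left out, the last holds). Time passes only in rows, so rows that repeat a pose let the fingers close. It gives the time, the measured TCP pose, the force and the opening at its end, in the units of the state.
- get_obs(): the state, without advancing time (a new reading comes with each control period).
- snapshot(name): name is "side" or "top" or "wrist"; returns the picture (384x512x3 uint8, red, green, blue); there is no depth.
- camera_info(name): a dict with "fovy" (degrees; the focal length in pixels is half the picture's height over the tangent of half this angle, whatever the lens; pixels are square), "cx", "cy" (the principal point, pixels), "k1" (the pictures are not rectified: a ray, as slopes to the right and down, at radius r is drawn at 1 + k1 r^2 times it, then the intrinsics apply), "cam_to_world" (4x4, takes a point from camera to world coordinates). Camera axes: x right, y up, looking along -z (the intrinsics and any distortion apply to the point x, -y, -z); pixel columns grow to the right and rows downward; lengths in m; the calibration is good to about 2 mm. A picture is of the moment at which its call begins: read the wrist's pose just before it. camera_info takes no time and is no camera call; for the wrist camera it gives the pose at the moment of the call.
- job_done(): hands the job in, once; it reports no verdict.
The state is a dict: "time": time; "joint_positions": joint angles; "qd": joint speeds; "joint_efforts": joint torques, N m; "tcp_pos": TCP position; "ee_rot": TCP orientation; "ft_force": force on the tool from outside, world axes, zero at the start; "moment": the same for the moment, N m; "finger_gap": opening from 0.0 (shut) to 1.0 (fully open).
Only numpy, scipy, OpenCV 4.12 (cv2) and the standard library are available. Lean on these libraries where they do the work, as an engineer would, in place of code of your own. Each camera call takes 0.05 s, during which the arm holds its last target.

### The job

Use the aluminium door stop as a height gauge for the threaded stand: stand it upright on the stand's round base with its plain metal end pushed under the collar up against the rod, then spin the knurled collar down the rod until it just bears on top of the door stop and holds it with a light nip, felt rather than forced. Leave the door stop nipped there, let go of everything, and do not disturb the other things.

Things in the scene. Friction and masses are not known exactly. Their poses are not given: they have to be found in the camera images.
- stand: Fixed stand: a dark steel disc 210 mm in diameter and 10 mm thick, lying on the shelf, with an upright threaded steel rod 16 mm in diameter at its centre whose top is 105 mm above the shelf. Origin: centre of the disc's underside; z up along the rod.
- collar: Knurled round metal collar on the stand's rod, 40 mm in diameter, 32 mm tall with the black rubber washer that faces its underside in its lowest 7 mm. Origin: centre of the underside, on the rod's axis; z up. At the start the underside is 48 to 51 mm above the shelf, 4 to 11 mm clear of the door stop. Right-hand thread: clockwise seen from above lowers it, 20 mm per turn. It stays where it is left.
- collar_top (a point): Centre of the collar's top face, 32 mm above its underside. Turning it takes 0.1 N m; once the washer (12 N per mm) bears on the door stop, the nip grows by about 3 N and the turning moment by 0.04 N m per 0.1 rad; at rest friction hides this. A nip of 5 to 15 N is right, over 24 N too much. A grip of 6 N still turns it freely and slips round it at the right nip.
- door_stop: Loose silver aluminium door stop, 0.2 kg: a bar 76 mm long (x), 26 mm wide (y), a 22 mm tall block with an 8 mm thick flat cap of the same outline. The cap is locked 0 to 4 mm above the block: overall height 30 to 34 mm, not reported. A rubber bumper adds 10 mm at the -x end; the +x end is plain metal. Origin: centre of the metal bar's underside; z up.
- stop_nose (a point): Bottom middle of the door stop's plain metal end, 38 mm from its origin along its +x. Against the rod it lies 8 mm from the rod's axis.
- turntable: White plastic turntable, 250 mm in diameter, top 22 mm above the shelf, turns freely on the shelf; carries the jar, the tin and the case. A bystander. Origin: centre of its underside.
- jar: Glass jar with steel lid, 68 mm in diameter, 85 mm tall, on the turntable: leave alone. Origin: centre of its underside.
- washer_tin: Round steel washer tin, 71 mm in diameter, 40 mm tall, on the turntable: leave alone. Origin: centre of its underside.
- anchor_case: Yellow plastic wall anchor case, 85 x 55 x 24 mm, on the turntable: leave alone. Origin: centre of its underside.
- silicone_grip: Green hard silicone handle grip standing on end on the shelf, 42 mm in diameter, 80 mm tall: leave alone. Origin: centre of its underside.
- screwdriver: Screwdriver lying on the shelf, 190 mm long: leave alone. Its origin lies on its length, at shelf level.
- offcut: Wooden offcut, 55 x 45 x 22 mm, lying on the shelf: leave alone. Origin: centre of its underside.
There are look-alikes about, which are no part of the job. Of the things that look like the door_stop, take the one that is farthest to the robot's right at the start. There is more than one size of the stand; the one meant has the size given above.

How it is judged:
By the outcome, as a careful person would: the job done as asked, in the order asked, and still so for the second after the job is handed in, with the robot touching nothing.
It also fails if it takes over 69 s, if anything falls off the work surface, if the arm or the gripper's body presses on something with over 40 N, if the wrist force passes 120 N, or if a joint passes its speed limit or range.

## Working session

There is one attempt and no reset: what is moved stays moved. The work goes in short steps, Python scripts to look and compute and a tool call to move; the robot and the scene stay as the last step left them, time stands still between calls to the robot, and variables do not carry over. Pictures are saved under pics/ and viewed, and the job is handed in when it is done.

Besides the shell and the picture viewer there is one more tool, called after "Emit:" as name(argument=value, ...) on one line, values as JSON. jog_arm: Moves the arm, as the interface text tells. Its arguments: {"type":"object","properties":{"plan":{"type":"array"},"newtons":{"type":"number"}},"required":["plan"]}

```bash
mkdir -p pics; ls; python3 - <<'E'
from cell import *
import cv2, json
print(get_obs(), grasp_offset if not callable(grasp_offset) else grasp_offset())
for n in ("top","side","wrist"):
    i=camera_info(n); print(n,i)
    im=snapshot(n); cv2.imwrite(f"pics/{n}0.png",im[:,:,::-1])
E
```

```text
pics
{'time': 0.0, 'joint_positions': array([ 1.21430212e+00,  9.18515064e-02,  1.23191918e+00, -1.54379269e-05,
        1.81976325e+00, -5.67041797e-02]), 'qd': array([-0.00021366, -0.00112877, -0.00112189, -0.00095495, -0.00042557,
       -0.00031047]), 'joint_efforts': array([-4.95137738e-04, -4.58722901e+01, -4.18025386e+01, -1.09124064e-04,
        1.15937358e-02,  2.48210745e-05]), 'tcp_pos': array([0.17708118, 0.57291393, 0.19803651]), 'ee_rot': array([-1.91786223e-04,  1.49336127e-01,  9.88786013e-01, -9.51533488e-04]), 'ft_force': array([-0.04236792, -0.01985955, -0.90831276]), 'moment': array([-0.03696652, -0.02932942, -0.02089915]), 'finger_gap': 1.0039752343225} 0.0187
top {'fovy': 51.321339152255746, 'cx': 257.7604979567704, 'cy': 192.51298592337415, 'k1': -0.14192677142289892, 'cam_to_world': array([[-1.87065427e-02,  9.78437328e-01, -2.05695066e-01,
         2.07402813e-01],
       [-9.99820142e-01, -1.89487973e-02,  7.92277897e-04,
        -2.24892843e-02],
       [-3.12247983e-03,  2.05672891e-01,  9.78615814e-01,
         1.45230325e+00],
       [ 0.00000000e+00,  0.00000000e+00,  0.00000000e+00,
         1.00000000e+00]])}
side {'fovy': 55.62657506080414, 'cx': 257.483343517243, 'cy': 195.82590079823464, 'k1': -0.1139056082263502, 'cam_to_world': array([[ 0.79749996,  0.46173792, -0.38831934,  0.0739036 ],
       [-0.60316102,  0.624919  , -0.49565414, -0.54169947],
       [ 0.01380582,  0.62950324,  0.77687519,  0.87717132],
       [ 0.        ,  0.        ,  0.        ,  1.        ]])}
wrist {'fovy': 69.33826959903789, 'cx': 255.1669186176036, 'cy': 193.8144863919591, 'k1': -0.06329318693447823, 'cam_to_world': array([[ 0.29590099, -0.92106899, -0.25312946,  0.11199026],
       [ 0.95521728,  0.28487793,  0.08002827,  0.59407537],
       [-0.00160056, -0.26547407,  0.96411667,  0.37248558],
       [ 0.        ,  0.        ,  0.        ,  1.        ]])}
```

View pics/top0.png

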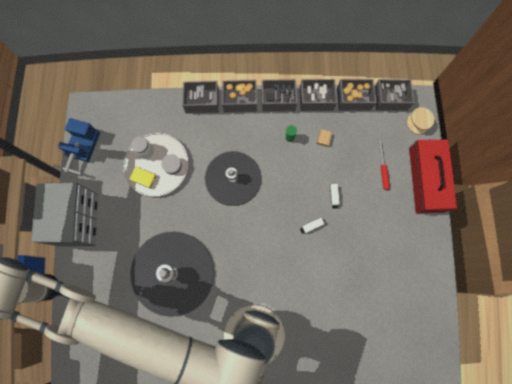

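View pics/side0.png

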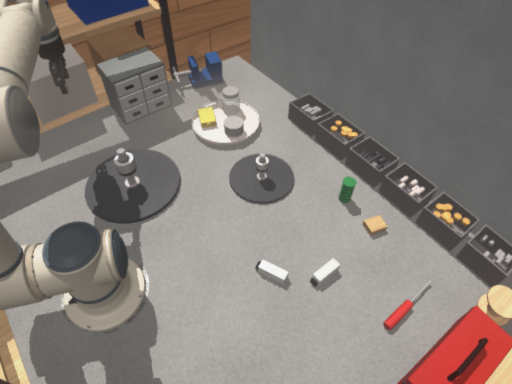

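View pics/wrist0.png

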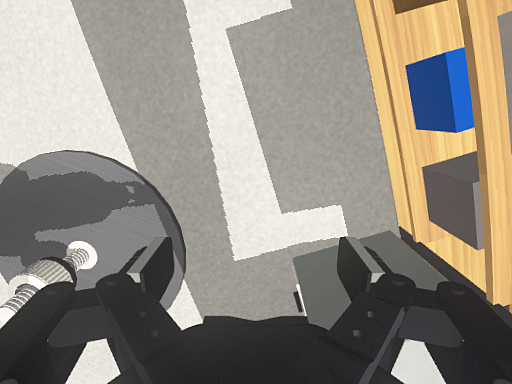

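The top view shows two stands, at (233,178) and (172,273), and two door stops, at (335,195) and (313,226). The turntable is at (157,165), the green grip at (291,133), the offcut at (325,138) and the screwdriver at (385,170). Next I'll measure these and make enlarged crops.

```bash
cat > h.py <<'E'
import numpy as np, cv2
from cell import *
def K(i):
    f=192/np.tan(np.radians(i['fovy'])/2); return f
def proj(i,P):
    P=np.atleast_2d(P).astype(float); M=np.linalg.inv(i['cam_to_world'])
    c=P@M[:3,:3].T+M[:3,3]; s=np.c_[c[:,0]/-c[:,2],-c[:,1]/-c[:,2]]
    s=s*(1+i['k1']*(s**2).sum(1,keepdims=True)); return s*K(i)+[i['cx'],i['cy']]
def unproj(i,uv,z):
    uv=np.atleast_2d(uv).astype(float); d=(uv-[i['cx'],i['cy']])/K(i); s=d.copy()
    for _ in range(30): s=d/(1+i['k1']*(s**2).sum(1,keepdims=True))
    r=np.c_[s[:,0],-s[:,1],-np.ones(len(s))]@i['cam_to_world'][:3,:3].T
    o=i['cam_to_world'][:3,3]; t=(z-o[2])/r[:,2]; return o+r*t[:,None]
def crop(im,x0,y0,x1,y1,k,name):
    c=cv2.resize(im[y0:y1,x0:x1,::-1],None,fx=k,fy=k,interpolation=cv2.INTER_CUBIC); cv2.imwrite('pics/'+name,c)
E
python3 - <<'E'
from h import *
t=camera_info('top'); s=camera_info('side')
p=lambda i,uv,z:print(uv,unproj(i,uv,z).round(3).tolist())
p(t,[[206,178],[261,178],[233,153],[233,204]],.01)
p(t,[[131,273],[215,273]],.01)
p(t,[[335,195],[313,226],[157,165],[291,133],[325,138],[385,170]],.02)
p(s,[[325,272],[273,271],[262,178]],.02)
im=cv2.imread('pics/top0.png')[:,:,::-1]; crop(im,190,120,350,240,5,'topc.png')
im=cv2.imread('pics/side0.png')[:,:,::-1]; crop(im,215,140,365,295,3.8,'sidec.png')
E
```

```text
[[206, 178], [261, 178], [233, 153], [233, 204]] [[0.57, 0.168, 0.01], [0.565, -0.037, 0.01], [0.665, 0.067, 0.01], [0.469, 0.068, 0.01]]
[[131, 273], [215, 273]] [[0.222, 0.44, 0.01], [0.22, 0.134, 0.01]]
[[335, 195], [313, 226], [157, 165], [291, 133], [325, 138], [385, 170]] [[0.494, -0.307, 0.02], [0.381, -0.221, 0.02], [0.621, 0.353, 0.02], [0.737, -0.154, 0.02], [0.715, -0.283, 0.02], [0.586, -0.504, 0.02]]
[[325, 272], [273, 271], [262, 178]] [[0.49, -0.305, 0.02], [0.383, -0.22, 0.02], [0.558, 0.055, 0.02]]
```

View pics/topc.png

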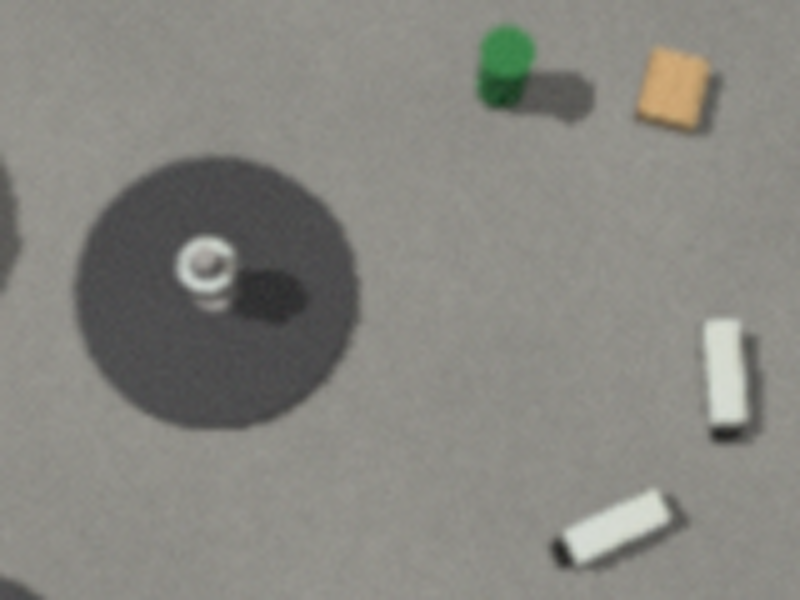

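View pics/sidec.png

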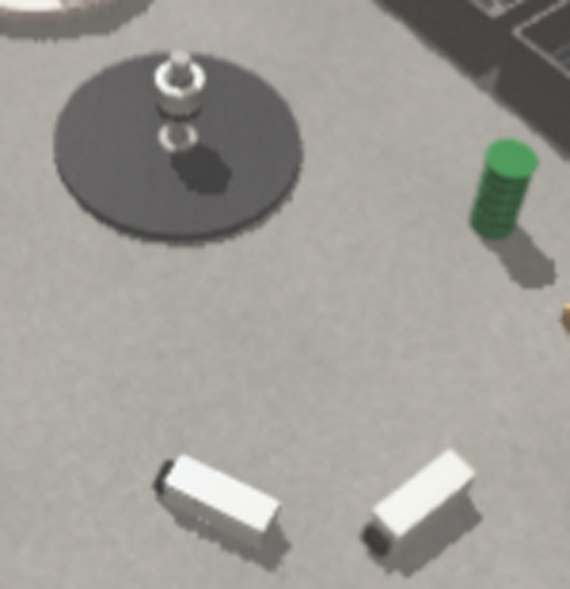

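The stand at top-view (233,178) measures about 205 mm across and the one at (172,273) about 305 mm, so the first is the one meant. Of the two door stops, (335,195) at y≈-0.307 lies farther right than (313,226) at y≈-0.221. The crop shows its black bumper end facing the robot (-x) and its plain end facing +x. Now I'll measure it more precisely.

```bash
python3 - <<'E'
from h import *
from scipy.optimize import least_squares
for n,z,box,sb in (('top',.032,(318,175,352,215),(195,140,275,215)),('side',.032,(305,250,345,290),(220,145,305,210))):
    i=camera_info(n); im=cv2.imread(f'pics/{n}0.png'); g=cv2.cvtColor(im,cv2.COLOR_BGR2GRAY)
    x0,y0,x1,y1=box; m=(g[y0:y1,x0:x1]>205).astype(np.uint8)
    c=max(cv2.findContours(m,0,1)[0],key=cv2.contourArea)
    ys,xs=np.nonzero(m); P=unproj(i,np.c_[xs+x0,ys+y0],z)[:,:2]
    r=cv2.minAreaRect((P*1000).astype(np.float32)); print(n,'stop',r, P.mean(0), len(P))
    x0,y0,x1,y1=sb
    m=(g[y0:y1,x0:x1]<100).astype(np.uint8); c=max(cv2.findContours(m,0,1)[0],key=cv2.contourArea)
    h=cv2.convexHull(c)[:,0,:]+[x0,y0]
    Q=unproj(i,h,.01)[:,:2]
    f=lambda q:np.hypot(Q[:,0]-q[0],Q[:,1]-q[1])-q[2]
    s=least_squares(f,[.56,.066,.1],loss='soft_l1',f_scale=.002); print(n,'disc',s.x,np.std(s.fun))
E
```

```text
top stop ((496.95758056640625, -303.0018005371094), (64.14553833007812, 18.01624870300293), 2.230407238006592) [ 0.49689555 -0.30316809] 90
top disc [0.56772513 0.06773793 0.10399056] 0.0008994227919765365
side stop ((492.62213134765625, -303.2057800292969), (74.23977661132812, 25.73841094970703), 1.348162055015564) [ 0.49245546 -0.30341961] 255
side disc [0.5620947  0.06332766 0.10304209] 0.0010596152842301551
```

```bash
cat >> h.py <<'E'
from scipy.spatial.transform import Rotation as Rn
def down(yaw):  # tool z down, tool x at angle yaw in world
    c,s=np.cos(yaw),np.sin(yaw); return np.array([[c,s,0],[s,-c,0],[0,0,-1]])
def delta(p,yaw):
    o=get_obs(); R=Rn.from_quat(np.r_[o['ee_rot'][1:],o['ee_rot'][0]]).as_matrix()
    d=R.T@(np.array(p)-o['tcp_pos'])*100; w=Rn.from_matrix(R.T@down(yaw)).as_rotvec()
    print('cm',d.round(2),'w',w.round(3)); return d,w
def st():
    o=get_obs(); R=Rn.from_quat(np.r_[o['ee_rot'][1:],o['ee_rot'][0]]).as_matrix()
    print('t',round(o['time'],2),'tcp',o['tcp_pos'].round(4),'yaw',round(np.arctan2(R[1,0],R[0,0]),3),'z',R[:,2].round(3),'q',o['joint_positions'].round(3),'F',o['ft_force'].round(1),'M',o['moment'].round(3),'gap',round(o['finger_gap'],3)); return o
E
python3 - <<'E'
from h import *
delta((.45,.2,.24),2.0); delta((.474,-.303,.2),0)
E
```

```text
cm [-37.09 -27.58  -4.13] w [-0.002  0.001  0.842]
cm [-5.424e+01 -7.492e+01 -6.000e-02] w [-0.000e+00  2.000e-03  2.842e+00]
```

Emit:
jog_arm(plan=[{"x":-12,"y":-8,"z":-4,"wz":0.17},{"x":-18,"y":-14,"z":-4,"wz":0.35},{"x":-24,"y":-20,"z":-4,"wz":0.5},{"x":-30,"y":-26,"z":-4,"wz":0.7},{"x":-37,"y":-31,"z":-4,"wz":0.9}])

```text
invalid input
```

```bash
python3 - <<'E'
from h import *
st();delta((.474,-.303,.2),0)
E
```

```text
t 0.15 tcp [0.1771 0.573  0.1983] yaw 2.842 z [-0.001 -0.001 -1.   ] q [ 1.214  0.092  1.232  0.     1.82  -0.057] F [-0.3  0.1 -0.2] M [ 0.067 -0.028 -0.017] gap 1.0
cm [-5.424e+01 -7.492e+01 -6.000e-02] w [-0.000e+00  2.000e-03  2.842e+00]
```

Emit:
jog_arm(plan=[{"x":-12,"y":-8,"z":-4,"wx":0,"wy":0,"wz":0.17,"gripper":1},{"x":-18,"y":-14,"z":-4,"wx":0,"wy":0,"wz":0.35,"gripper":1},{"x":-24,"y":-20,"z":-4,"wx":0,"wy":0,"wz":0.5,"gripper":1},{"x":-30,"y":-26,"z":-4,"wx":0,"wy":0,"wz":0.7,"gripper":1},{"x":-37,"y":-31,"z":-4,"wx":0,"wy":0,"wz":0.9,"gripper":1}])

```text
time: 0.78
tcp_pos: [0.3463, 0.3125, 0.2336]
ee_rot: [0.0, 0.557, 0.831, -0.001]
ft_force: [0.3, 0.4, -0.1]
finger_gap: 1.0
```

```bash
python3 - <<'E'
from h import *
st();delta((.474,-.303,.2),0)
E
```

```text
t 0.78 tcp [0.3463 0.3125 0.2336] yaw 1.961 z [-0.    -0.001 -1.   ] q [ 6.620e-01 -2.560e-01  1.498e+00 -1.000e-03  1.901e+00  2.710e-01] F [ 0.3  0.4 -0.1] M [ 0.005 -0.065 -0.024] gap 1.0
cm [-61.78 -11.61   3.43] w [1.000e-03 1.000e-03 1.961e+00]
```

Emit:
jog_arm(plan=[{"x":-50,"y":-11.6,"z":0,"wx":0,"wy":0,"wz":1.0,"gripper":1},{"x":-61.8,"y":-11.6,"z":2,"wx":0,"wy":0,"wz":1.96,"gripper":1},{"x":-61.8,"y":-11.6,"z":3.4,"wx":0,"wy":0,"wz":1.96,"gripper":1},{"x":-61.8,"y":-11.6,"z":3.4,"wx":0,"wy":0,"wz":1.96,"gripper":1},{"x":-61.8,"y":-11.6,"z":3.4,"wx":0,"wy":0,"wz":1.96,"gripper":1}])

```text
time: 1.4
tcp_pos: [0.4078, 0.0065, 0.2197]
ee_rot: [0.001, 0.872, 0.49, -0.0]
ft_force: [0.9, 0.5, -0.1]
finger_gap: 1.003
```

```bash
python3 - <<'E'
from h import *
st();delta((.474,-.303,.2),0)
E
```

```text
t 1.4 tcp [0.4078 0.0065 0.2197] yaw 1.023 z [ 0.    -0.001 -1.   ] q [-6.600e-02 -4.210e-01  1.651e+00 -1.000e-03  1.911e+00  4.810e-01] F [ 0.9  0.5 -0.1] M [ 0.06  -0.05  -0.004] gap 1.003
cm [-22.98  21.77   2.01] w [1.000e-03 0.000e+00 1.023e+00]
```

Emit:
jog_arm(plan=[{"x":-23,"y":21.8,"z":2,"wx":0,"wy":0,"wz":1.02,"gripper":1},{"x":-23,"y":21.8,"z":2,"wx":0,"wy":0,"wz":1.02,"gripper":1},{"x":-23,"y":21.8,"z":2,"wx":0,"wy":0,"wz":1.02,"gripper":1},{"x":-23,"y":21.8,"z":2,"wx":0,"wy":0,"wz":1.02,"gripper":1},{"x":-23,"y":21.8,"z":2,"wx":0,"wy":0,"wz":1.02,"gripper":1}])

```text
time: 2.02
tcp_pos: [0.4727, -0.2987, 0.2002]
ee_rot: [0.0, 0.999, 0.043, 0.0]
ft_force: [0.7, 1.2, 1.2]
finger_gap: 0.998
```

Emit:
jog_arm(plan=[{"x":0,"y":0,"z":0,"wx":0,"wy":0,"wz":0.08,"gripper":1},{"x":0,"y":0,"z":0,"wx":0,"wy":0,"wz":0.08,"gripper":1}])

```text
time: 2.28
tcp_pos: [0.4724, -0.2992, 0.1992]
ee_rot: [-0.0, 1.0, 0.002, -0.001]
ft_force: [-1.1, 0.3, 0.3]
finger_gap: 1.002
```

```bash
python3 - <<'E'
from h import *
st();i=camera_info('wrist');im=snapshot('wrist');cv2.imwrite('pics/w1.png',im[:,:,::-1]);np.save('w1.npy',i['cam_to_world'])
E
```

```text
t 2.27 tcp [ 0.4724 -0.2992  0.1992] yaw 0.005 z [-0.001  0.    -1.   ] q [-0.625 -0.018  1.342 -0.     1.818  0.941] F [-1.1  0.3  0.3] M [0.036 0.024 0.039] gap 1.002
```

View pics/w1.png

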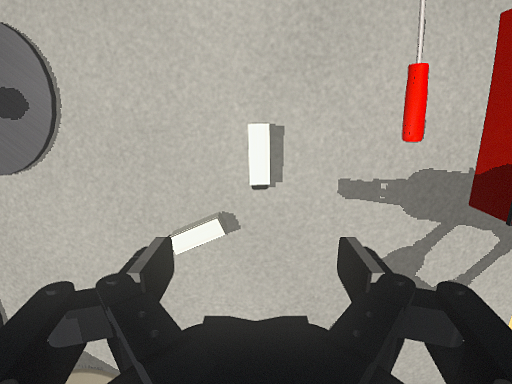

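```bash
python3 - <<'E'
from h import *
i=camera_info('wrist'); im=cv2.imread('pics/w1.png'); g=cv2.cvtColor(im,cv2.COLOR_BGR2GRAY)
print(proj(i,[get_obs()['tcp_pos'],[.494,-.303,.032]]))
x0,y0,x1,y1=240,115,290,200
m=(g[y0:y1,x0:x1]>225).astype(np.uint8)
ys,xs=np.nonzero(m);P=unproj(i,np.c_[xs+x0,ys+y0],.032)[:,:2]
print(cv2.minAreaRect((P*1000).astype(np.float32)),P.mean(0),len(P))
crop(im[:,:,::-1],230,105,300,200,6,'w1c.png')
# disc edge partial: 
E
```

```text
[[256.7105558  220.2248702 ]
 [259.73450468 154.92155145]]
((494.3520202636719, -301.9286804199219), (74.28438568115234, 25.267688751220703), 1.6601372957229614) [ 0.49540932 -0.30189946] 1243
```

View pics/w1c.png

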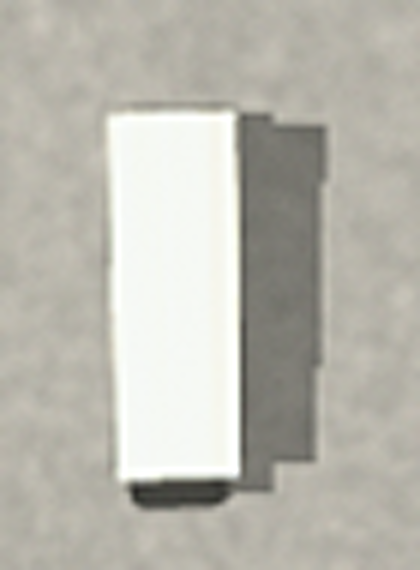

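The wrist view (crop) shows the stop with its bright top at (259,155), bumper toward the robot and plain end away: centre (0.494,-0.302), yaw about 0.03. That agrees with the top and side views. I'll grip it 18 mm behind its centre so the gripper body clears the rod later.

```bash
python3 - <<'E'
from h import *
delta((.476,-.3025,.06),.03);delta((.476,-.3025,.003),.03)
E
```

```text
cm [ 0.34  0.39 13.98] w [ 0.     0.    -0.023]
cm [ 0.34  0.39 19.68] w [ 0.     0.    -0.023]
```

Emit:
jog_arm(plan=[{"x":0.4,"y":0.4,"z":6,"wx":0,"wy":0,"wz":-0.023,"gripper":1},{"x":0.4,"y":0.4,"z":12,"wx":0,"wy":0,"wz":-0.023,"gripper":1},{"x":0.4,"y":0.4,"z":15,"wx":0,"wy":0,"wz":-0.023,"gripper":1},{"x":0.4,"y":0.4,"z":17.5,"wx":0,"wy":0,"wz":-0.023,"gripper":1},{"x":0.4,"y":0.4,"z":18,"wx":0,"wy":0,"wz":-0.023,"gripper":1}])

```text
time: 2.95
tcp_pos: [0.4758, -0.3009, 0.0184]
ee_rot: [-0.001, 1.0, 0.016, -0.001]
ft_force: [-0.0, -0.3, 0.9]
finger_gap: 1.001
```

```bash
python3 - <<'E'
from h import *
st();delta((.476,-.3025,.003),.03)
E
```

```text
t 2.95 tcp [ 0.4758 -0.3009  0.0184] yaw 0.033 z [-0.002  0.001 -1.   ] q [-0.624  0.036  1.61  -0.     1.499  0.914] F [-0.  -0.3  0.9] M [-0.032 -0.014 -0.011] gap 1.001
cm [0.02 0.16 1.54] w [-0.001  0.002  0.003]
```

Emit:
jog_arm(plan=[{"x":0,"y":0.15,"z":1.0,"wx":0,"wy":0,"wz":0,"gripper":1},{"x":0,"y":0.15,"z":1.5,"wx":0,"wy":0,"wz":0,"gripper":1},{"x":0,"y":0.15,"z":1.5,"wx":0,"wy":0,"wz":0,"gripper":0.5},{"x":0,"y":0.15,"z":1.5,"wx":0,"wy":0,"wz":0,"gripper":0.4},{"x":0,"y":0.15,"z":1.5,"wx":0,"wy":0,"wz":0,"gripper":0.3}], newtons=50)

```text
time: 3.58
tcp_pos: [0.4761, -0.3027, 0.0039]
ee_rot: [-0.0, 1.0, 0.016, -0.001]
ft_force: [-0.3, 0.1, -0.9]
finger_gap: 0.377
```

Emit:
jog_arm(plan=[{"x":0,"y":0,"z":0,"wx":0,"wy":0,"wz":0,"gripper":0.1},{"x":0,"y":0,"z":0,"wx":0,"wy":0,"wz":0,"gripper":0.1},{"x":0,"y":0,"z":0,"wx":0,"wy":0,"wz":0,"gripper":0.1}])

```text
time: 3.95
tcp_pos: [0.4761, -0.3027, 0.004]
ee_rot: [-0.0, 1.0, 0.016, -0.001]
ft_force: [-0.5, 0.2, 0.2]
finger_gap: 0.097
```

```bash
python3 - <<'E'
from h import *
st()
E
```

```text
t 3.95 tcp [ 0.4761 -0.3027  0.004 ] yaw 0.033 z [-0.002  0.001 -1.   ] q [-0.626  0.048  1.623 -0.     1.472  0.912] F [-0.5  0.2  0.2] M [0.024 0.018 0.003] gap 0.097
```

```bash
python3 - <<'E'
from h import *
for n in ('wrist','side','top'):
    im=snapshot(n);cv2.imwrite(f'pics/{n}2.png',im[:,:,::-1])
    if n=='side': crop(im,240,200,400,320,5,'side2c.png')
    if n=='top': crop(im,260,150,400,260,5,'top2c.png')
E
```

```text
(no output)
```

View pics/wrist2.png

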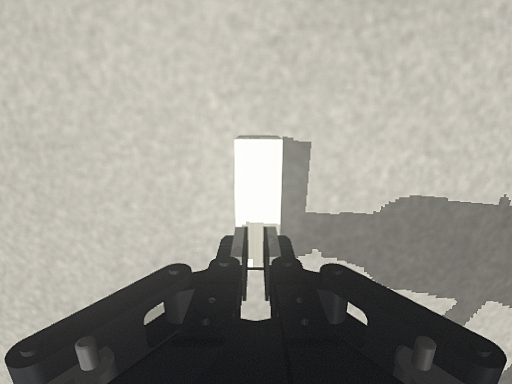

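View pics/side2c.png

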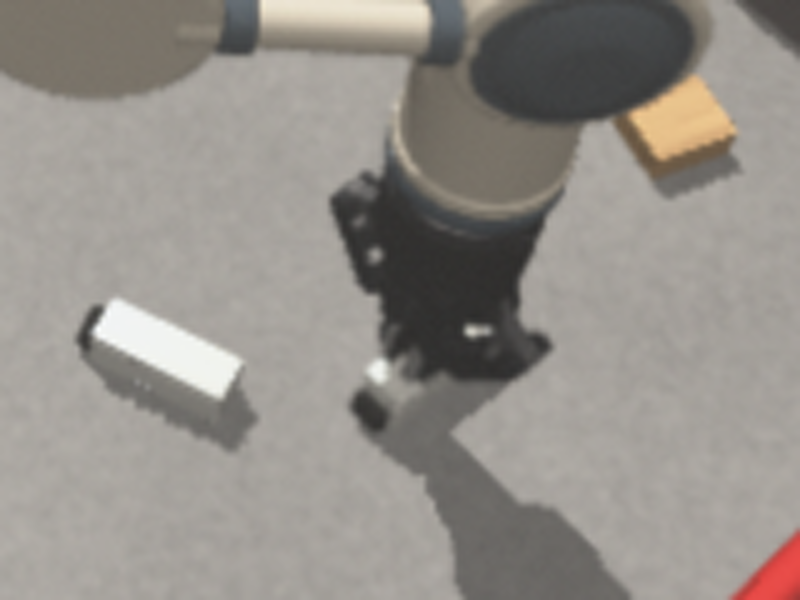

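```bash
python3 - <<'E'
from h import *
i=camera_info('wrist'); print(i['cam_to_world'][:3,3])
t=get_obs()['tcp_pos']; print('tcp',proj(i,t), 'tip y±4',proj(i,t+[[0,.004,0],[0,-.004,0],[.011,.004,0],[.011,-.004,0],[-.011,.004,0]]))
c=np.array([.494,-.302]);R=np.array([[np.cos(.03),-np.sin(.03)],[np.sin(.03),np.cos(.03)]])
for z in (0,.032):
    print(z,proj(i,np.c_[(np.array([[38,13],[38,-13],[-38,-13],[-38,13]])/1000)@R.T+c,np.full(4,z)]).round(0).tolist())
im=cv2.imread('pics/wrist2.png')[:,:,::-1]; crop(im,190,120,330,330,3.8/1.3,'w2c.png')
E
```

```text
[ 0.54327198 -0.29973925  0.178087  ]
tcp [[256.76322151 220.30451303]] tip y±4 [[250.79636645 220.12116723]
 [262.72788399 220.48624166]
 [251.25924066 204.49705064]
 [263.38999191 204.87379783]
 [250.35032004 235.22383505]]
0 [[236.0, 135.0], [277.0, 135.0], [275.0, 245.0], [238.0, 245.0]]
0.032 [[232.0, 139.0], [282.0, 139.0], [278.0, 269.0], [235.0, 269.0]]
```

View pics/w2c.png

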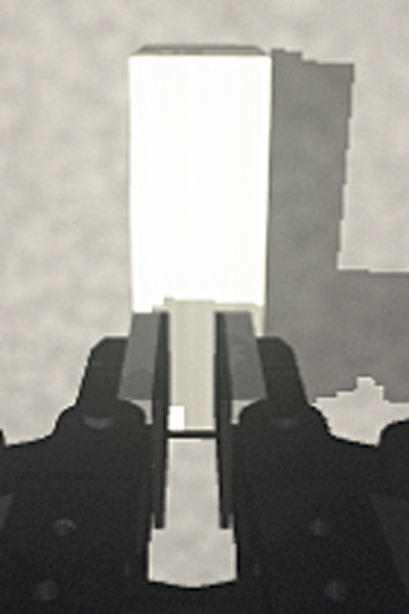

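View pics/top2c.png

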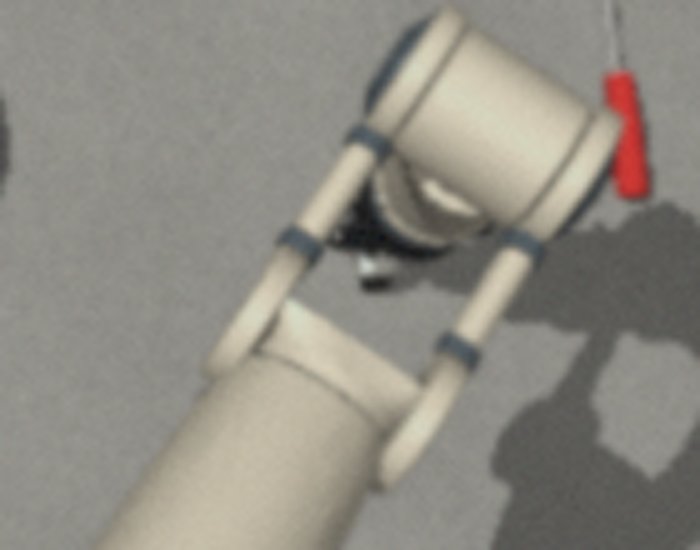

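```bash
python3 - <<'E'
from h import *
i=camera_info('wrist'); i['cam_to_world']=np.load('w1.npy'); t=np.array([.4724,-.2992,.1992])
for b in (.013,.03,.045,.06):
  print(b,proj(i,t+np.array([[x,y,b] for y in(.0425,-.0425) for x in(.011,-.011)])).round(0).tolist())
im=cv2.imread('pics/w1.png')[:,:,::-1]; crop(im,110,210,400,330,2.7,'w1d.png')
im=cv2.imread('pics/wrist0.png')[:,:,::-1]; crop(im,110,210,400,330,2.7,'w0d.png')
i=camera_info('wrist');t=get_obs()['tcp_pos']
for b in (.0,.013,.028,.045):
  print(b,proj(i,t+np.array([[x,y,b] for y in(.004,-.004) for x in(.011,-.011)])).round(0).tolist())
E
```

```text
0.013 [[188.0, 211.0], [190.0, 243.0], [326.0, 211.0], [323.0, 244.0]]
0.03 [[181.0, 221.0], [184.0, 256.0], [333.0, 221.0], [330.0, 257.0]]
0.045 [[173.0, 231.0], [177.0, 270.0], [341.0, 232.0], [337.0, 271.0]]
0.06 [[164.0, 245.0], [168.0, 286.0], [351.0, 245.0], [346.0, 287.0]]
0.0 [[251.0, 204.0], [250.0, 235.0], [263.0, 205.0], [262.0, 236.0]]
0.013 [[251.0, 211.0], [250.0, 244.0], [264.0, 211.0], [263.0, 244.0]]
0.028 [[251.0, 220.0], [249.0, 255.0], [265.0, 220.0], [263.0, 255.0]]
0.045 [[250.0, 232.0], [249.0, 270.0], [266.0, 232.0], [264.0, 271.0]]
```

View pics/w1d.png

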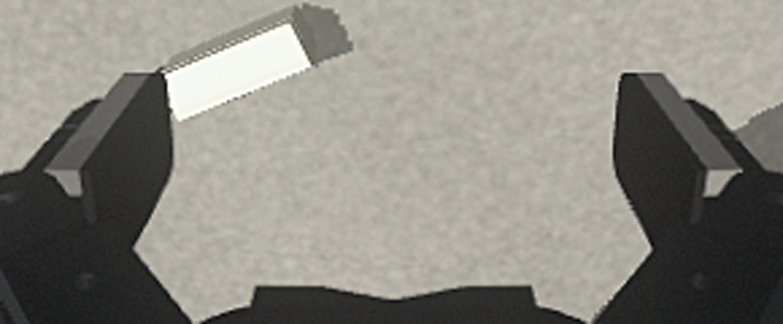

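The fingers closed to 8 mm without gripping anything. In the wrist crop (tips at about (247,227) and (265,227)) they appear to sit above the stop's top, higher than the reported TCP. I'll raise the closed gripper and measure the tips in the fixed cameras.

Emit:
jog_arm(plan=[{"x":0,"y":0,"z":-5,"wx":0,"wy":0,"wz":0,"gripper":0.0},{"x":0,"y":0,"z":-10,"wx":0,"wy":0,"wz":0,"gripper":0.0},{"x":0,"y":0,"z":-10,"wx":0,"wy":0,"wz":0,"gripper":0.0}])

```text
time: 4.47
tcp_pos: [0.4786, -0.3044, 0.1099]
ee_rot: [0.002, 1.0, 0.016, 0.003]
ft_force: [0.9, -1.1, -0.2]
finger_gap: 0.0
```

```bash
python3 - <<'E'
from h import *
o=st();t=o['tcp_pos']
for n in ('side','wrist'):
    i=camera_info(n); im=snapshot(n);cv2.imwrite(f'pics/{n}3.png',im[:,:,::-1])
    for b in (0,.02,.04,.06):
        print(n,b,proj(i,t+[0,0,b]).round(1))
    u=proj(i,t).astype(int)[0]
    if n=='side':
        x0,y0=u[0]-70,u[1]-90; crop(im,x0,y0,x0+140,y0+120,5,'side3c.png'); print(x0,y0)
    else: crop(im,150,100,360,300,2.9,'w3c.png')
E
```

```text
t 4.47 tcp [ 0.4786 -0.3044  0.1099] yaw 0.033 z [ 0.006 -0.005 -1.   ] q [-0.626 -0.004  1.487 -0.     1.651  0.912] F [ 0.9 -1.1 -0.2] M [-0.023 -0.045 -0.046] gap 0.0
side 0 [[327.6 257.2]]
side 0.02 [[329. 253.]]
side 0.04 [[330.4 248.6]]
side 0.06 [[332.  244.1]]
257 167
wrist 0 [[258.  220.4]]
wrist 0.02 [[258.4 232.6]]
wrist 0.04 [[258.9 248. ]]
wrist 0.06 [[259.6 268. ]]
```

View pics/side3c.png

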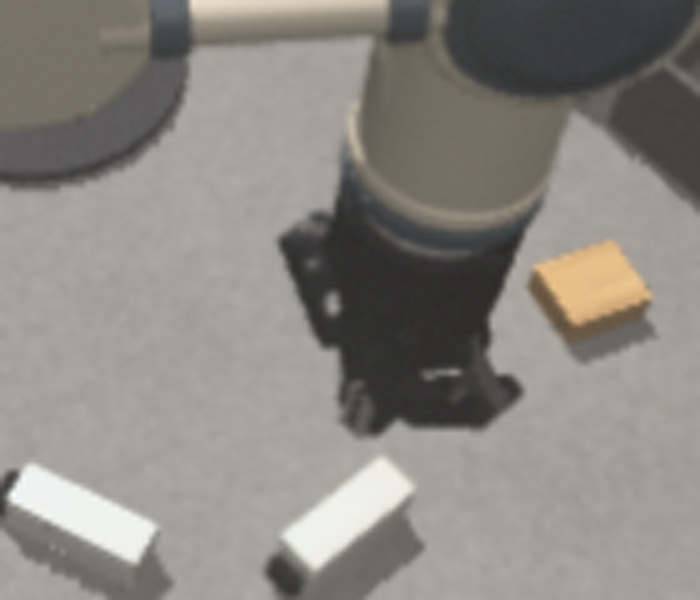

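View pics/w3c.png

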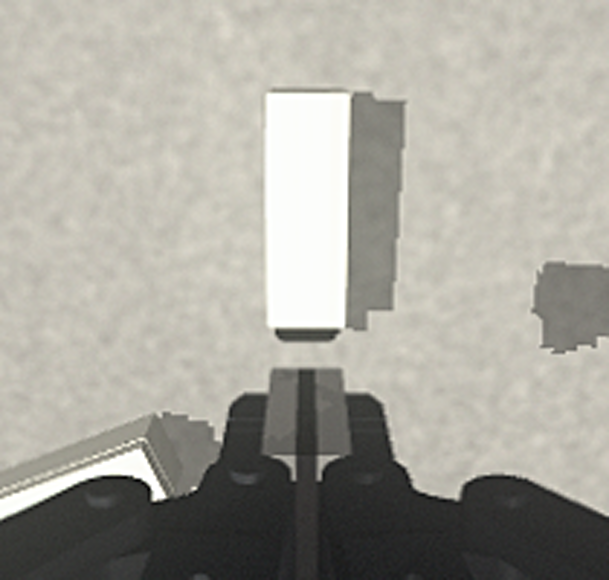

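In the side crop the shut tips are at about (330,253), 2–3 cm above where the reported TCP projects (328,257). The wrist crop has them at (256,227) instead of row 204. Both agree with the empty close: the real tips sit about 3 cm behind the reported TCP. I'll go lower in steps and watch the force.

Emit:
jog_arm(plan=[{"x":-0.2,"y":-0.15,"z":1,"wx":0,"wy":0,"wz":0,"gripper":1},{"x":-0.2,"y":-0.15,"z":1,"wx":0,"wy":0,"wz":0,"gripper":1},{"x":-0.2,"y":-0.15,"z":1,"wx":0,"wy":0,"wz":0,"gripper":1},{"x":-0.2,"y":-0.15,"z":5,"wx":0,"wy":0,"wz":0,"gripper":1},{"x":-0.2,"y":-0.15,"z":9,"wx":0,"wy":0,"wz":0,"gripper":1}])

```text
time: 5.2
tcp_pos: [0.4749, -0.3018, 0.014]
ee_rot: [0.0, 1.0, 0.016, 0.0]
ft_force: [0.0, -0.3, -0.0]
finger_gap: 0.999
```

```bash
python3 - <<'E'
from h import *
st();delta((.476,-.3025,-.027),.03)
E
```

```text
t 5.2 tcp [ 0.4749 -0.3018  0.014 ] yaw 0.033 z [ 0.001 -0.001 -1.   ] q [-0.626  0.034  1.62  -0.     1.487  0.912] F [ 0.  -0.3 -0. ] M [-0.055 -0.026  0.003] gap 0.999
cm [0.11 0.07 4.1 ] w [ 0.001 -0.001  0.003]
```

Emit:
jog_arm(plan=[{"x":0.1,"y":0.1,"z":2,"wx":0,"wy":0,"wz":0,"gripper":1},{"x":0.1,"y":0.1,"z":3.2,"wx":0,"wy":0,"wz":0,"gripper":1},{"x":0.1,"y":0.1,"z":3.8,"wx":0,"wy":0,"wz":0,"gripper":1},{"x":0.1,"y":0.1,"z":4.1,"wx":0,"wy":0,"wz":0,"gripper":1},{"x":0.1,"y":0.1,"z":4.1,"wx":0,"wy":0,"wz":0,"gripper":1}])

```text
time: 5.82
tcp_pos: [0.4763, -0.3031, -0.0262]
ee_rot: [0.001, 1.0, 0.016, 0.001]
ft_force: [0.3, -0.9, -0.2]
finger_gap: 0.999
```

```bash
python3 - <<'E'
from h import *
st()
im=snapshot('wrist');cv2.imwrite('pics/w4.png',im[:,:,::-1])
E
```

```text
t 5.83 tcp [ 0.4763 -0.3031 -0.0262] yaw 0.033 z [ 0.002 -0.002 -1.   ] q [-0.627  0.07   1.657 -0.     1.413  0.911] F [ 0.3 -0.9 -0.2] M [ 0.023  0.006 -0.008] gap 0.999
```

View pics/w4.png

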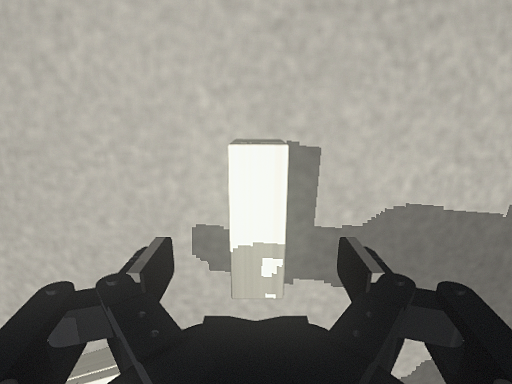

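No contact yet, and the jaws straddle the rear half of the stop (stop spans rows 143–298, tips at rows 237–270). Closing now.

Emit:
jog_arm(plan=[{"x":0,"y":0,"z":0,"wx":0,"wy":0,"wz":0,"gripper":0.15},{"x":0,"y":0,"z":0,"wx":0,"wy":0,"wz":0,"gripper":0.15},{"x":0,"y":0,"z":0,"wx":0,"wy":0,"wz":0,"gripper":0.15},{"x":0,"y":0,"z":0,"wx":0,"wy":0,"wz":0,"gripper":0.15},{"x":0,"y":0,"z":0,"wx":0,"wy":0,"wz":0,"gripper":0.15}], newtons=50)

```text
time: 6.5
tcp_pos: [0.4765, -0.3034, -0.0258]
ee_rot: [0.001, 1.0, 0.016, 0.001]
ft_force: [-0.8, -2.0, 2.3]
finger_gap: 0.297
```

```bash
python3 - <<'E'
from h import *
st()
im=snapshot('wrist');cv2.imwrite('pics/w5.png',im[:,:,::-1])
E
```

```text
t 6.5 tcp [ 0.4765 -0.3034 -0.0258] yaw 0.033 z [ 0.002 -0.002 -1.   ] q [-0.627  0.069  1.656 -0.     1.413  0.911] F [-0.8 -2.   2.3] M [-0.105  0.04  -0.031] gap 0.297
```

View pics/w5.png

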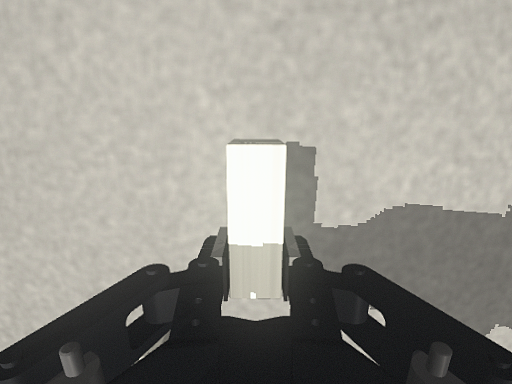

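Gripped: opening 0.297, about 25 mm. Now I'll lift it and carry it toward the stand.

Emit:
jog_arm(plan=[{"x":0,"y":0,"z":-1,"wx":0,"wy":0,"wz":0,"gripper":0.15},{"x":0,"y":0,"z":-5,"wx":0,"wy":0,"wz":0,"gripper":0.15},{"x":0,"y":0,"z":-10,"wx":0,"wy":0,"wz":0,"gripper":0.15},{"x":0,"y":0,"z":-10,"wx":0,"wy":0,"wz":0,"gripper":0.15}])

```text
time: 7.05
tcp_pos: [0.4786, -0.3047, 0.0801]
ee_rot: [0.004, 1.0, 0.016, 0.005]
ft_force: [-0.2, 0.5, -3.2]
finger_gap: 0.296
```

```bash
python3 - <<'E'
from h import *
st()
delta((.455,.066,.08),0)
im=snapshot('wrist');cv2.imwrite('pics/w6.png',im[:,:,::-1])
E
```

```text
t 7.05 tcp [ 0.4786 -0.3047  0.0801] yaw 0.033 z [ 0.01  -0.007 -1.   ] q [-6.270e-01  1.000e-03  1.535e+00 -0.000e+00  1.594e+00  9.110e-01] F [-0.2  0.5 -3.2] M [-0.007  0.027 -0.046] gap 0.296
cm [ -1.14 -37.13  -0.29] w [ 0.008 -0.01   0.033]
```

View pics/w6.png

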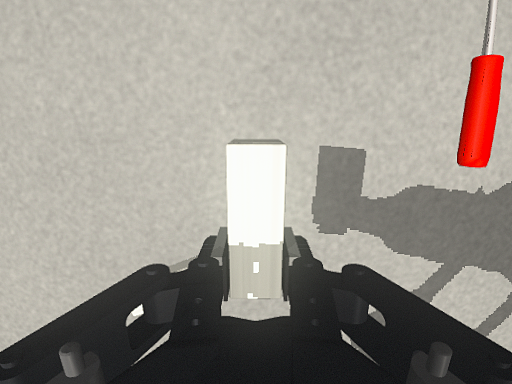

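The stop is held level in the jaws, with its plain end at row 143 as before the lift. Moving across to the stand.

Emit:
jog_arm(plan=[{"x":-1.1,"y":-6,"z":-0.3,"wx":0,"wy":0,"wz":0.03,"gripper":0.15},{"x":-1.1,"y":-12,"z":-0.3,"wx":0,"wy":0,"wz":0.03,"gripper":0.15},{"x":-1.1,"y":-18,"z":-0.3,"wx":0,"wy":0,"wz":0.03,"gripper":0.15},{"x":-1.1,"y":-24,"z":-0.3,"wx":0,"wy":0,"wz":0.03,"gripper":0.15},{"x":-1.1,"y":-30,"z":-0.3,"wx":0,"wy":0,"wz":0.03,"gripper":0.15}])

```text
time: 7.72
tcp_pos: [0.4549, -0.0024, 0.0761]
ee_rot: [0.002, 1.0, 0.001, 0.001]
ft_force: [1.3, 1.1, -2.3]
finger_gap: 0.295
```

```bash
python3 - <<'E'
from h import *
st()
delta((.455,.066,.08),0)
E
```

```text
t 7.72 tcp [ 0.4549 -0.0024  0.0761] yaw 0.002 z [ 0.003 -0.004 -1.   ] q [-0.077 -0.301  1.814 -0.004  1.626  1.491] F [ 1.3  1.1 -2.3] M [ 0.02   0.047 -0.032] gap 0.295
cm [ 0.03 -6.84 -0.42] w [ 0.004 -0.003  0.002]
```

Emit:
jog_arm(plan=[{"x":0,"y":-4,"z":-0.4,"wx":0,"wy":0,"wz":0,"gripper":0.15},{"x":0,"y":-6.8,"z":-0.4,"wx":0,"wy":0,"wz":0,"gripper":0.15},{"x":0,"y":-6.8,"z":-0.4,"wx":0,"wy":0,"wz":0,"gripper":0.15},{"x":0,"y":-6.8,"z":-0.4,"wx":0,"wy":0,"wz":0,"gripper":0.15}])

```text
time: 8.22
tcp_pos: [0.4539, 0.0651, 0.0784]
ee_rot: [0.002, 1.0, 0.001, -0.0]
ft_force: [-0.6, 0.5, -2.4]
finger_gap: 0.295
```

```bash
python3 - <<'E'
from h import *
st()
i=camera_info('wrist');np.save('w7.npy',i['cam_to_world'])
im=snapshot('wrist');cv2.imwrite('pics/w7.png',im[:,:,::-1])
print(proj(i,[[.566,.066,.105],[.566,.066,.01],[.566,.066,.05]]))
E
```

```text
t 8.22 tcp [0.4539 0.0651 0.0784] yaw 0.003 z [-0.    -0.005 -1.   ] q [ 0.072 -0.288  1.799 -0.005  1.631  1.64 ] F [-0.6  0.5 -2.4] M [ 0.011 -0.003 -0.035] gap 0.295
[[256.12305489  21.1508956 ]
 [255.22904687  59.87935659]
 [255.49873239  48.15416569]]
```

View pics/w7.png

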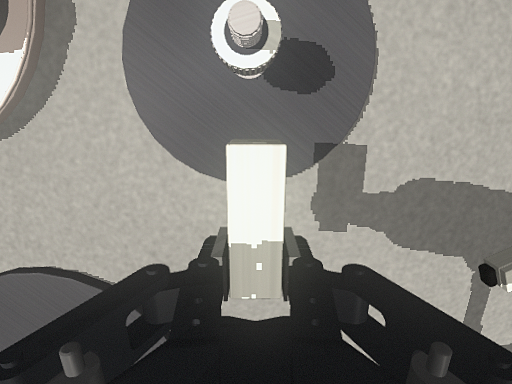

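```bash
python3 - <<'E'
from h import *
from scipy.optimize import least_squares
i=camera_info('wrist');i['cam_to_world']=np.load('w7.npy')
im=cv2.imread('pics/w7.png');g=cv2.cvtColor(im,cv2.COLOR_BGR2GRAY)
pts=[]
for r in range(3,150,6):
    for c0,dirn in ((160,-1),(345,1)):
        row=cv2.GaussianBlur(g,(5,5),0)[r].astype(int)
        c=c0
        while 5<c<506 and row[c]<115: c+=dirn
        pts.append((c,r))
pts=np.array(pts); print(pts.tolist())
Q=unproj(i,pts,.01)[:,:2]
f=lambda q:np.hypot(Q[:,0]-q[0],Q[:,1]-q[1])-.105
f3=lambda q:np.hypot(Q[:,0]-q[0],Q[:,1]-q[1])-q[2]
s=least_squares(f,[.56,.066],loss='soft_l1',f_scale=.001);print(s.x,np.abs(s.fun).round(4).max())
s=least_squares(f3,[.56,.066,.1],loss='soft_l1',f_scale=.001);print(s.x)
print('rod top',unproj(i,[[245,15]],.105))
print('stop nose top corners z~.136?',[unproj(i,[[227,143],[286,143]],z).round(4).tolist() for z in (.13,.136,.14)])
crop(im[:,:,::-1],180,0,340,160,4,'w7c.png')
for n,cc in (('top',(207,262,232)),('side',(205,208))):
    pass
im=cv2.imread('pics/top0.png')[:,:,::-1]; crop(im,200,140,270,215,8,'topstand.png')
im=cv2.imread('pics/side0.png')[:,:,::-1]; crop(im,222,145,302,210,7,'sidestand.png')
E
```

```text
[[129, 3], [368, 3], [127, 9], [370, 9], [126, 15], [373, 15], [125, 21], [372, 21], [123, 27], [374, 27], [122, 33], [376, 33], [122, 39], [376, 39], [122, 45], [376, 45], [122, 51], [378, 51], [122, 57], [377, 57], [123, 63], [377, 63], [124, 69], [376, 69], [125, 75], [375, 75], [126, 81], [373, 81], [128, 87], [372, 87], [130, 93], [371, 93], [133, 99], [368, 99], [135, 105], [365, 105], [137, 111], [362, 111], [140, 117], [360, 117], [144, 123], [356, 123], [149, 129], [352, 129], [153, 135], [347, 135], [158, 141], [345, 141], [160, 147], [366, 147]]
[0.56780029 0.07044035] 0.0196
[0.56694764 0.07054582 0.10425717]
rod top [[0.56873806 0.0713418  0.105     ]]
stop nose top corners z~.136? [[[0.5098, 0.0788, 0.13], [0.5098, 0.053, 0.13]], [[0.5103, 0.0782, 0.136], [0.5103, 0.0536, 0.136]], [[0.5107, 0.0778, 0.14], [0.5107, 0.0541, 0.14]]]
```

View pics/w7c.png

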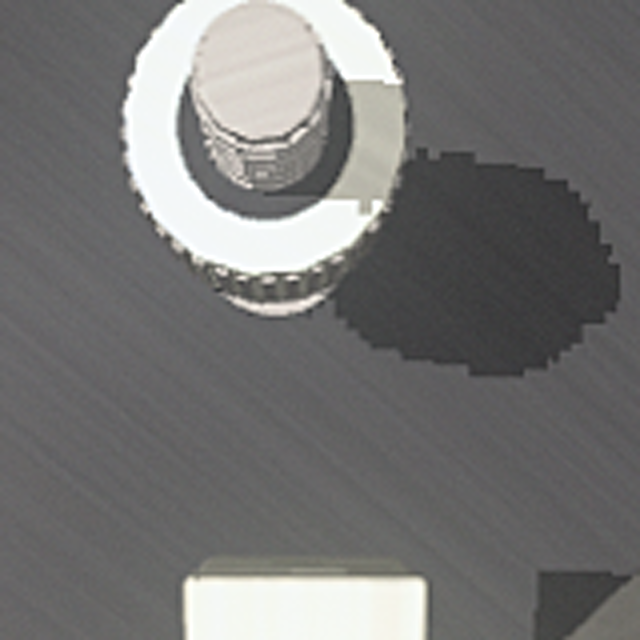

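View pics/sidestand.png

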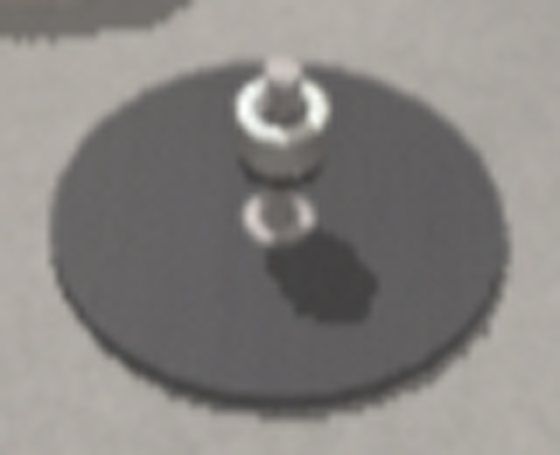

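View pics/topstand.png

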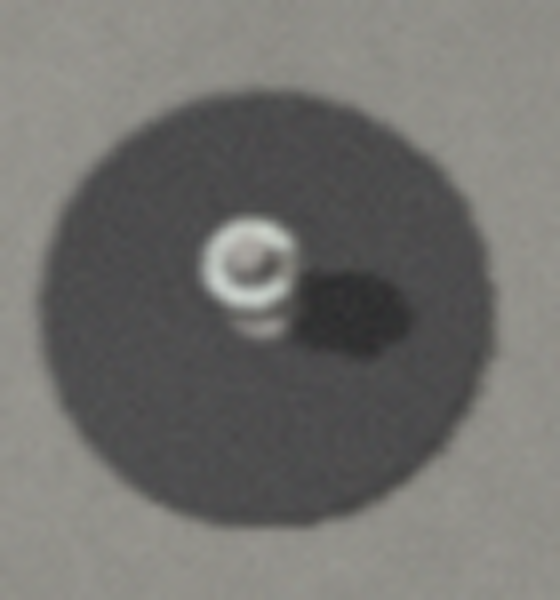

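The wrist view puts the rod axis at about (0.568, 0.0705): rod top at (245,15), disc edges at columns 122 and 377. The held stop's centre line is at y≈0.066, so I'll shift +y by about 4.5 mm and lower it with the nose about 30 mm short of the axis.

```bash
python3 - <<'E'
from h import *
delta((.481,.0695,.03),0);delta((.481,.0695,-.0135),0)
E
```

```text
cm [ 2.68 -0.49  4.87] w [ 0.005 -0.001  0.002]
cm [ 2.68 -0.51  9.22] w [ 0.005 -0.001  0.002]
```

Emit:
jog_arm(plan=[{"x":2.6,"y":-0.5,"z":0.5,"wx":0.005,"wy":0,"wz":0,"gripper":0.15},{"x":2.6,"y":-0.5,"z":3,"wx":0.005,"wy":0,"wz":0,"gripper":0.15},{"x":2.6,"y":-0.5,"z":5,"wx":0.005,"wy":0,"wz":0,"gripper":0.15},{"x":2.6,"y":-0.5,"z":6,"wx":0.005,"wy":0,"wz":0,"gripper":0.15},{"x":2.6,"y":-0.5,"z":6,"wx":0.005,"wy":0,"wz":0,"gripper":0.15}])

```text
time: 8.9
tcp_pos: [0.4795, 0.0692, 0.0178]
ee_rot: [-0.0, 1.0, 0.001, -0.001]
ft_force: [-0.3, 0.3, -2.2]
finger_gap: 0.294
```

```bash
python3 - <<'E'
from h import *
st()
i=camera_info('wrist')
im=snapshot('wrist');cv2.imwrite('pics/w8.png',im[:,:,::-1])
print(proj(i,[[.5675,.0705,.105]]))
delta((.481,.0695,-.0135),0)
E
```

```text
t 8.9 tcp [0.4795 0.0692 0.0178] yaw 0.001 z [-0.001  0.    -1.   ] q [ 0.073 -0.182  1.818  0.     1.507  1.643] F [-0.3  0.3 -2.2] M [-0.014  0.082 -0.01 ] gap 0.294
[[254.21687947  42.23351444]]
cm [ 0.08 -0.01  3.24] w [-0.    -0.001  0.001]
```

View pics/w8.png

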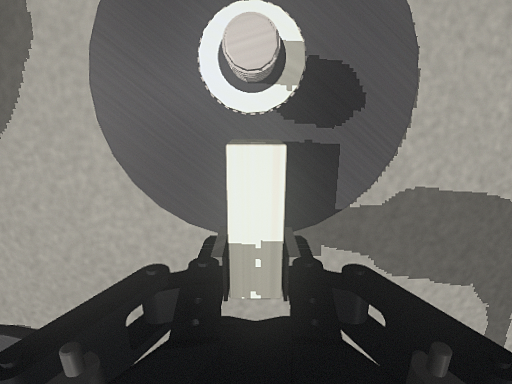

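Emit:
jog_arm(plan=[{"x":0.1,"y":-0.1,"z":1.5,"wx":0,"wy":0,"wz":0,"gripper":0.15},{"x":0.1,"y":-0.1,"z":2.5,"wx":0,"wy":0,"wz":0,"gripper":0.15},{"x":0.1,"y":-0.1,"z":3.0,"wx":0,"wy":0,"wz":0,"gripper":0.15},{"x":0.1,"y":-0.1,"z":3.2,"wx":0,"wy":0,"wz":0,"gripper":0.15},{"x":0.1,"y":-0.1,"z":3.2,"wx":0,"wy":0,"wz":0,"gripper":0.15}])

```text
time: 9.57
tcp_pos: [0.4812, 0.0704, -0.0131]
ee_rot: [-0.0, 1.0, 0.001, 0.0]
ft_force: [0.4, 1.0, -1.7]
finger_gap: 0.293
```

```bash
python3 - <<'E'
from h import *
st()
i=camera_info('wrist')
im=snapshot('wrist');cv2.imwrite('pics/w9.png',im[:,:,::-1])
im=snapshot('side');crop(im,180,120,320,240,5,'side9.png')
E
```

```text
t 9.57 tcp [ 0.4812  0.0704 -0.0131] yaw 0.001 z [ 0.001  0.    -1.   ] q [ 0.075 -0.154  1.85   0.     1.445  1.645] F [ 0.4  1.  -1.7] M [-0.052  0.06   0.02 ] gap 0.293
```

View pics/w9.png

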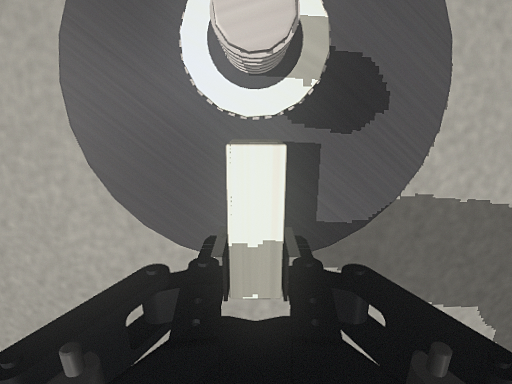

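View pics/side9.png

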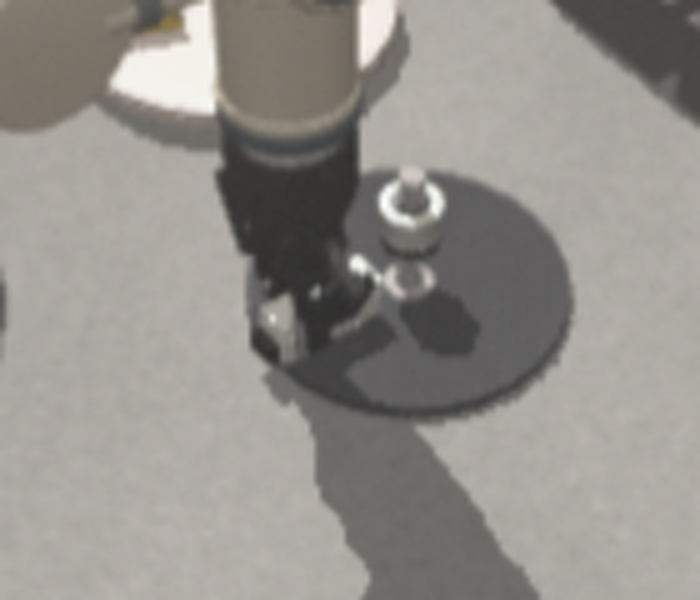

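The stop is lined up with the rod in the wrist view (stop centre col 256, rod about 254, collar about 254) and just above the disc. Now I'll slide it in.

Emit:
jog_arm(plan=[{"x":0,"y":0,"z":0.1,"wx":0,"wy":0,"wz":0,"gripper":0.15},{"x":0.8,"y":0,"z":0.15,"wx":0,"wy":0,"wz":0,"gripper":0.15},{"x":1.5,"y":0,"z":0.15,"wx":0,"wy":0,"wz":0,"gripper":0.15},{"x":1.8,"y":0,"z":0.15,"wx":0,"wy":0,"wz":0,"gripper":0.15},{"x":1.8,"y":0,"z":0.15,"wx":0,"wy":0,"wz":0,"gripper":0.15}])

```text
time: 10.3
tcp_pos: [0.4996, 0.0704, -0.0143]
ee_rot: [-0.0, 1.0, 0.001, 0.0]
ft_force: [-0.2, -0.5, -3.0]
finger_gap: 0.296
```

```bash
python3 - <<'E'
from h import *
st()
im=snapshot('wrist');cv2.imwrite('pics/w10.png',im[:,:,::-1])
E
```

```text
t 10.3 tcp [ 0.4996  0.0704 -0.0143] yaw 0.001 z [ 0.001  0.    -1.   ] q [ 0.072 -0.102  1.804  0.     1.438  1.642] F [-0.2 -0.5 -3. ] M [0.038 0.042 0.007] gap 0.296
```

View pics/w10.png

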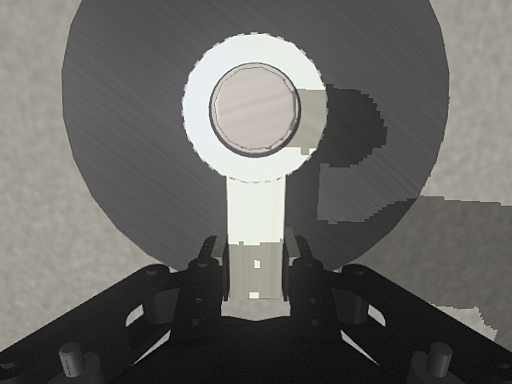

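The nose is under the collar and well centred (collar and rod at col 255, stop at 256). Creeping forward to contact.

Emit:
jog_arm(plan=[{"x":0.15,"y":0,"z":0,"wx":0,"wy":0,"wz":0,"gripper":0.15},{"x":0.3,"y":0,"z":0,"wx":0,"wy":0,"wz":0,"gripper":0.15},{"x":0.3,"y":0,"z":0,"wx":0,"wy":0,"wz":0,"gripper":0.15}])

```text
time: 10.72
tcp_pos: [0.5025, 0.0704, -0.0143]
ee_rot: [-0.0, 1.0, 0.001, 0.0]
ft_force: [-0.7, 0.0, -2.3]
finger_gap: 0.293
```

Emit:
jog_arm(plan=[{"x":0.1,"y":0,"z":0,"wx":0,"wy":0,"wz":0,"gripper":0.15},{"x":0.1,"y":0,"z":0,"wx":0,"wy":0,"wz":0,"gripper":0.15}])

```text
time: 10.98
tcp_pos: [0.5036, 0.0704, -0.0143]
ee_rot: [-0.0, 1.0, 0.001, 0.0]
ft_force: [-0.7, 0.6, -2.0]
finger_gap: 0.298
```

Emit:
jog_arm(plan=[{"x":0.1,"y":0,"z":0,"wx":0,"wy":0,"wz":0,"gripper":0.15},{"x":0.1,"y":0,"z":0,"wx":0,"wy":0,"wz":0,"gripper":0.15}])

```text
time: 11.22
tcp_pos: [0.504, 0.0704, -0.0144]
ee_rot: [-0.0, 1.0, 0.001, -0.0]
ft_force: [-3.6, -0.3, -0.3]
finger_gap: 0.29
```

Emit:
jog_arm(plan=[{"x":0.1,"y":0,"z":0,"wx":0,"wy":0,"wz":0,"gripper":0.15},{"x":0.1,"y":0,"z":0,"wx":0,"wy":0,"wz":0,"gripper":0.15}])

```text
time: 11.48
tcp_pos: [0.5039, 0.0704, -0.0145]
ee_rot: [-0.0, 1.0, 0.001, -0.002]
ft_force: [-7.1, 0.7, 1.3]
finger_gap: 0.294
```

```bash
python3 - <<'E'
from h import *
st()
E
```

```text
t 11.47 tcp [ 0.5039  0.0704 -0.0145] yaw 0.002 z [-0.003  0.    -1.   ] q [ 0.072 -0.086  1.79   0.     1.441  1.641] F [-7.1  0.7  1.3] M [-0.019  0.886  0.013] gap 0.294
```

Contact with the rod: Fx = -7 N at TCP x = 0.504, where I predicted it. Next, lower onto the base.

Emit:
jog_arm(plan=[{"x":0.03,"y":0,"z":0.07,"wx":0,"wy":0,"wz":0,"gripper":0.15},{"x":0.03,"y":0,"z":0.13,"wx":0,"wy":0,"wz":0,"gripper":0.15},{"x":0.03,"y":0,"z":0.13,"wx":0,"wy":0,"wz":0,"gripper":0.15}])

```text
time: 11.85
tcp_pos: [0.5039, 0.0704, -0.0156]
ee_rot: [-0.0, 1.0, 0.001, -0.002]
ft_force: [-5.9, 0.2, 2.5]
finger_gap: 0.289
```

```bash
python3 - <<'E'
from h import *
st()
E
```

```text
t 11.85 tcp [ 0.5039  0.0704 -0.0156] yaw 0.001 z [-0.004  0.    -1.   ] q [ 0.072 -0.084  1.79   0.     1.439  1.641] F [-5.9  0.2  2.5] M [ 0.037  0.697 -0.005] gap 0.289
```

Emit:
jog_arm(plan=[{"x":0.02,"y":0,"z":0.05,"wx":0,"wy":0,"wz":0,"gripper":0.15},{"x":0.02,"y":0,"z":0.05,"wx":0,"wy":0,"wz":0,"gripper":0.15}])

```text
time: 12.1
tcp_pos: [0.5038, 0.0704, -0.0157]
ee_rot: [0.0, 1.0, 0.001, -0.002]
ft_force: [-6.9, -0.1, 2.6]
finger_gap: 0.297
```

Emit:
jog_arm(plan=[{"x":0.02,"y":0,"z":0.05,"wx":0,"wy":0,"wz":0,"gripper":0.15},{"x":0.02,"y":0,"z":0.05,"wx":0,"wy":0,"wz":0,"gripper":0.15}])

```text
time: 12.35
tcp_pos: [0.5038, 0.0704, -0.0157]
ee_rot: [0.0, 1.0, 0.001, -0.002]
ft_force: [-6.6, -0.2, 2.2]
finger_gap: 0.294
```

```bash
python3 - <<'E'
from h import *
st()
E
```

```text
t 12.35 tcp [ 0.5038  0.0704 -0.0157] yaw 0.002 z [-0.005 -0.    -1.   ] q [ 0.072 -0.083  1.789  0.     1.44   1.641] F [-6.6 -0.2  2.2] M [-0.092  0.777 -0.049] gap 0.294
```

Emit:
jog_arm(plan=[{"x":0,"y":0,"z":0,"wx":0,"wy":0,"wz":0,"gripper":0.35},{"x":0,"y":0,"z":0,"wx":0,"wy":0,"wz":0,"gripper":0.5},{"x":0,"y":0,"z":0,"wx":0,"wy":0,"wz":0,"gripper":0.7},{"x":0,"y":0,"z":0,"wx":0,"wy":0,"wz":0,"gripper":0.8}])

```text
time: 12.85
tcp_pos: [0.504, 0.0704, -0.0156]
ee_rot: [0.0, 1.0, 0.001, -0.002]
ft_force: [0.4, -0.2, 0.7]
finger_gap: 0.802
```

```bash
python3 - <<'E'
from h import *
st()
im=snapshot('wrist');cv2.imwrite('pics/w11.png',im[:,:,::-1])
E
```

```text
t 12.85 tcp [ 0.504   0.0704 -0.0156] yaw 0.002 z [-0.004 -0.    -1.   ] q [ 0.072 -0.083  1.789  0.     1.44   1.641] F [ 0.4 -0.2  0.7] M [-0.079 -0.041 -0.036] gap 0.802
```

View pics/w11.png

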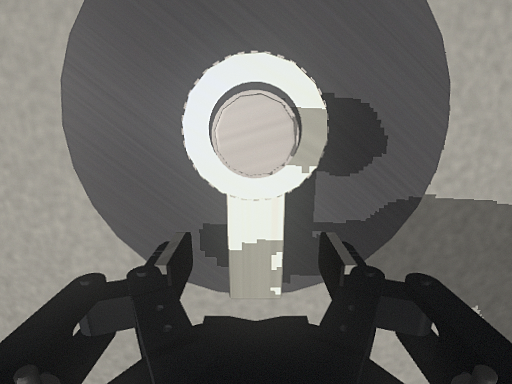

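The stop stands upright and released, its end under the collar (stop at cols 228–285; collar and rod centred at col 256). Next I'll rise, centre over the collar and wind the wrist back so it has a full clockwise stroke available.

Emit:
jog_arm(plan=[{"x":0,"y":0,"z":-2,"wx":0,"wy":0,"wz":0,"gripper":0.9},{"x":0,"y":0,"z":-7,"wx":0,"wy":0,"wz":0,"gripper":1},{"x":0,"y":0,"z":-12,"wx":0,"wy":0,"wz":-0.18,"gripper":1},{"x":3,"y":0,"z":-14,"wx":0,"wy":0,"wz":-0.36,"gripper":1},{"x":6,"y":0,"z":-14,"wx":0,"wy":0,"wz":-0.54,"gripper":1}])

```text
time: 13.52
tcp_pos: [0.5668, 0.0707, 0.1276]
ee_rot: [0.0, 0.963, 0.27, 0.001]
ft_force: [0.8, -0.1, -0.4]
finger_gap: 1.005
```

Emit:
jog_arm(plan=[{"x":0,"y":0,"z":0,"wx":0,"wy":0,"wz":-0.9,"gripper":1},{"x":0,"y":0,"z":0,"wx":0,"wy":0,"wz":-0.9,"gripper":1},{"x":0,"y":0,"z":0,"wx":0,"wy":0,"wz":-0.9,"gripper":1},{"x":0,"y":0,"z":0,"wx":0,"wy":0,"wz":-0.9,"gripper":1},{"x":0,"y":0,"z":0,"wx":0,"wy":0,"wz":-0.9,"gripper":1}])

```text
time: 14.15
tcp_pos: [0.5668, 0.0707, 0.1275]
ee_rot: [0.0, 0.747, 0.664, 0.001]
ft_force: [-0.1, -0.3, 0.0]
finger_gap: 1.004
```

Emit:
jog_arm(plan=[{"x":0,"y":0,"z":0,"wx":0,"wy":0,"wz":-0.9,"gripper":1},{"x":0,"y":0,"z":0,"wx":0,"wy":0,"wz":-0.9,"gripper":1},{"x":0,"y":0,"z":0,"wx":0,"wy":0,"wz":-0.9,"gripper":1},{"x":0,"y":0,"z":0,"wx":0,"wy":0,"wz":-0.9,"gripper":1},{"x":0,"y":0,"z":0,"wx":0,"wy":0,"wz":-0.9,"gripper":1}])

```text
time: 14.78
tcp_pos: [0.5669, 0.0707, 0.1274]
ee_rot: [0.001, 0.382, 0.924, 0.0]
ft_force: [-0.1, -0.6, -0.1]
finger_gap: 0.999
```

Emit:
jog_arm(plan=[{"x":0,"y":0,"z":0,"wx":0,"wy":0,"wz":-0.9,"gripper":1},{"x":0,"y":0,"z":0,"wx":0,"wy":0,"wz":-0.9,"gripper":1},{"x":0,"y":0,"z":0,"wx":0,"wy":0,"wz":-0.9,"gripper":1},{"x":0,"y":0,"z":0,"wx":0,"wy":0,"wz":-0.9,"gripper":1},{"x":0,"y":0,"z":0,"wx":0,"wy":0,"wz":-0.9,"gripper":1}])

```text
time: 15.4
tcp_pos: [0.5669, 0.0707, 0.1272]
ee_rot: [0.001, -0.061, 0.998, 0.0]
ft_force: [-0.7, 0.1, 0.1]
finger_gap: 1.001
```

```bash
python3 - <<'E'
from h import *
st()
im=snapshot('wrist');cv2.imwrite('pics/w12.png',im[:,:,::-1])
im=snapshot('side');crop(im,215,130,315,220,6,'side12.png')
im=snapshot('top');crop(im,180,130,290,220,6,'top12.png')
E
```

```text
t 15.4 tcp [0.5669 0.0707 0.1272] yaw -3.019 z [ 0.001  0.    -1.   ] q [ 0.064  0.01   1.442  0.     1.689 -1.629] F [-0.7  0.1  0.1] M [-0.03   0.007  0.018] gap 1.001
```

View pics/w12.png

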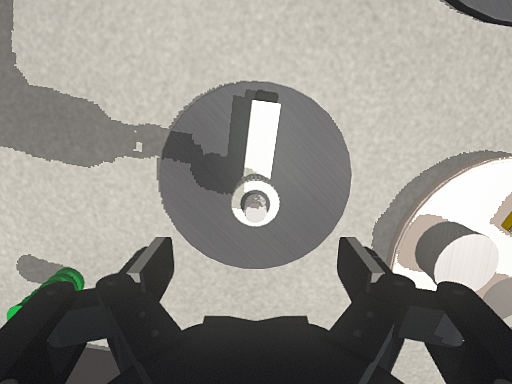

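View pics/side12.png

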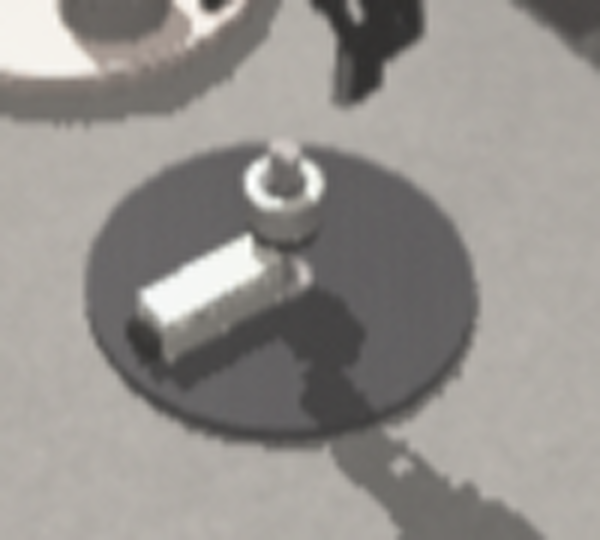

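The stop stands on the base with its end under the collar, clear of the washer (side crop), and the axis is centred (rod top at wrist (256,205)). Winding a bit more, then I'll come down around the collar.

Emit:
jog_arm(plan=[{"x":0,"y":0,"z":0,"wx":0,"wy":0,"wz":-0.6,"gripper":1},{"x":0,"y":0,"z":0,"wx":0,"wy":0,"wz":-0.6,"gripper":1},{"x":0,"y":0,"z":0,"wx":0,"wy":0,"wz":-0.6,"gripper":1},{"x":0,"y":0,"z":0,"wx":0,"wy":0,"wz":-0.6,"gripper":1}])

```text
time: 16.05
tcp_pos: [0.5669, 0.0707, 0.1273]
ee_rot: [0.001, -0.348, 0.937, -0.0]
ft_force: [0.5, -0.4, 0.8]
finger_gap: 1.004
```

```bash
python3 - <<'E'
from h import *
o=st(); i=camera_info('wrist')
im=snapshot('wrist');cv2.imwrite('pics/w13.png',im[:,:,::-1]);crop(im,150,80,360,300,2.7,'w13c.png')
print(proj(i,[[.5678,.0705,.105],[.5678,.0705,.0815],[.5678,.0705,.01]]))
print([M.round(3) for M in [o['moment']]])
E
```

```text
t 16.05 tcp [0.5669 0.0707 0.1273] yaw -2.43 z [ 0.001  0.    -1.   ] q [ 0.064  0.01   1.442  0.     1.689 -2.218] F [ 0.5 -0.4  0.8] M [-0.012  0.043  0.028] gap 1.004
[[252.46270913 211.46217428]
 [252.70964241 202.14647125]
 [253.23227578 182.46939956]]
[array([-0.012,  0.043,  0.028])]
```

View pics/w13c.png

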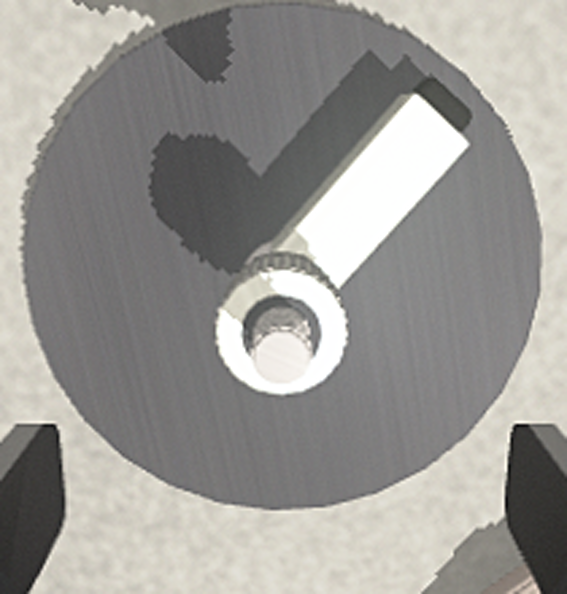

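Emit:
jog_arm(plan=[{"x":-0.06,"y":-0.07,"z":3,"wx":0,"wy":0,"wz":0,"gripper":1},{"x":-0.06,"y":-0.07,"z":7,"wx":0,"wy":0,"wz":0,"gripper":1},{"x":-0.06,"y":-0.07,"z":9.5,"wx":0,"wy":0,"wz":0,"gripper":1},{"x":-0.06,"y":-0.07,"z":10.4,"wx":0,"wy":0,"wz":0,"gripper":1},{"x":-0.06,"y":-0.07,"z":10.4,"wx":0,"wy":0,"wz":0,"gripper":1}])

```text
time: 16.73
tcp_pos: [0.5679, 0.0706, 0.0232]
ee_rot: [0.001, -0.348, 0.938, -0.0]
ft_force: [-1.4, -0.5, 0.3]
finger_gap: 0.999
```

```bash
python3 - <<'E'
from h import *
o=st(); i=camera_info('wrist')
im=snapshot('wrist');cv2.imwrite('pics/w14.png',im[:,:,::-1])
im=snapshot('side');crop(im,215,130,315,220,6,'side14.png')
E
```

```text
t 16.73 tcp [0.5679 0.0706 0.0232] yaw -2.431 z [ 0.001  0.    -1.   ] q [ 0.064  0.053  1.583  0.     1.504 -2.217] F [-1.4 -0.5  0.3] M [ 0.06  -0.06   0.037] gap 0.999
```

View pics/w14.png

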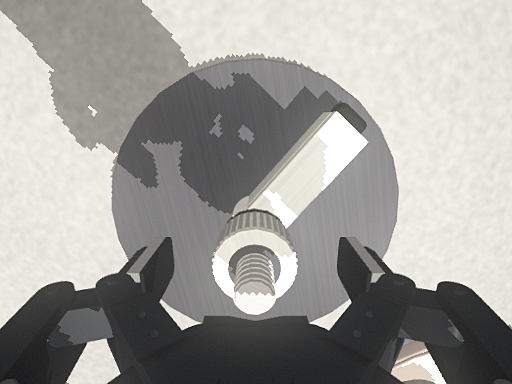

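View pics/side14.png

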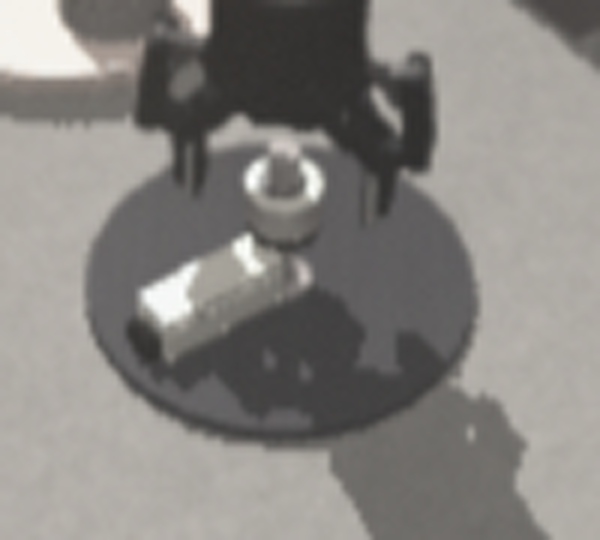

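```bash
python3 - <<'E'
from h import *
i=camera_info('side')
for z in (.04,.05,.06,.07,.08,.105): print(z,(6*(proj(i,[.5678,.0705,z])[0]-[215,130])).round(0))
y=-2.431;ty=np.array([np.sin(y),-np.cos(y),0]);tx=np.array([np.cos(y),np.sin(y),0])
for s in(1,-1):
  for b in (.03,.046,.06):
    print(s,b,[(6*(proj(i,np.array([.5679,.0706,.0232+b])+s*.0425*ty+k*.011*tx)[0]-[215,130])).round(0).tolist() for k in(1,-1)])
E
```

```text
0.04 [280. 236.]
0.05 [280. 223.]
0.06 [281. 209.]
0.07 [281. 196.]
0.08 [282. 182.]
0.105 [283. 147.]
1 0.03 [[196.0, 220.0], [206.0, 190.0]]
1 0.046 [[196.0, 198.0], [205.0, 169.0]]
1 0.06 [[196.0, 179.0], [205.0, 149.0]]
-1 0.03 [[357.0, 247.0], [365.0, 216.0]]
-1 0.046 [[358.0, 225.0], [366.0, 195.0]]
-1 0.06 [[360.0, 206.0], [368.0, 176.0]]
```

The side crop matches open tips about 46 mm behind the reported TCP, so z ≈ 0.069, closing to about 0.061 on the collar's metal part (col 283). I'll try a light 6 N grip first.

Emit:
jog_arm(plan=[{"x":0,"y":0,"z":0,"wx":0,"wy":0,"wz":0,"gripper":0.6},{"x":0,"y":0,"z":0,"wx":0,"wy":0,"wz":0,"gripper":0.5},{"x":0,"y":0,"z":0,"wx":0,"wy":0,"wz":0,"gripper":0.3},{"x":0,"y":0,"z":0,"wx":0,"wy":0,"wz":0,"gripper":0.3},{"x":0,"y":0,"z":0,"wx":0,"wy":0,"wz":0,"gripper":0.3}], newtons=6)

```text
time: 17.45
tcp_pos: [0.5691, 0.0709, 0.0257]
ee_rot: [0.002, -0.348, 0.937, -0.0]
ft_force: [-1.2, -0.1, 5.6]
finger_gap: 0.459
```

```bash
python3 - <<'E'
from h import *
o=st()
im=snapshot('wrist');cv2.imwrite('pics/w15.png',im[:,:,::-1])
st()
E
```

```text
t 17.45 tcp [0.5691 0.0709 0.0257] yaw -2.43 z [ 0.005  0.001 -1.   ] q [ 6.400e-02  5.200e-02  1.580e+00  1.000e-03  1.505e+00 -2.218e+00] F [-1.2 -0.1  5.6] M [0.232 0.301 0.012] gap 0.459
t 17.5 tcp [0.5692 0.0708 0.0257] yaw -2.431 z [ 0.005  0.001 -1.   ] q [ 6.400e-02  5.200e-02  1.580e+00  1.000e-03  1.505e+00 -2.218e+00] F [-2.8  0.4  5.6] M [0.163 0.354 0.022] gap 0.46
```

View pics/w15.png

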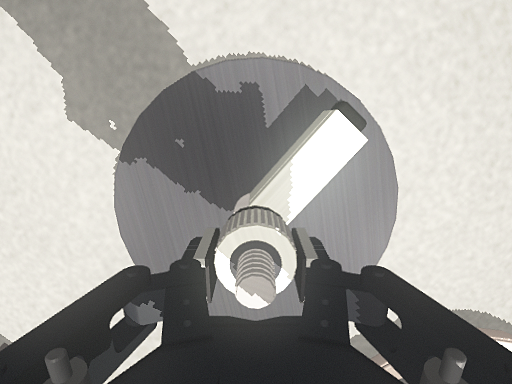

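It closed on the collar (opening 0.459, 39 mm) and the light grip was accepted. Turning clockwise now, following the thread down at 3.2 mm/rad.

Emit:
jog_arm(plan=[{"x":0,"y":0,"z":0.05,"wx":0,"wy":0,"wz":0.15,"gripper":0.3},{"x":0,"y":0,"z":0.1,"wx":0,"wy":0,"wz":0.3,"gripper":0.3},{"x":0,"y":0,"z":0.14,"wx":0,"wy":0,"wz":0.45,"gripper":0.3},{"x":0,"y":0,"z":0.19,"wx":0,"wy":0,"wz":0.6,"gripper":0.3},{"x":0,"y":0,"z":0.24,"wx":0,"wy":0,"wz":0.75,"gripper":0.3}], newtons=6)

```text
time: 18.12
tcp_pos: [0.5692, 0.0706, 0.0234]
ee_rot: [0.002, 0.022, 1.0, 0.0]
ft_force: [-0.2, 0.3, 3.2]
finger_gap: 0.464
```

```bash
python3 - <<'E'
from h import *
st()
im=snapshot('wrist');cv2.imwrite('pics/w16.png',im[:,:,::-1])
st()
E
```

```text
t 18.12 tcp [0.5692 0.0706 0.0234] yaw 3.098 z [ 0.005  0.    -1.   ] q [ 0.064  0.053  1.583  0.     1.501 -1.463] F [-0.2  0.3  3.2] M [-0.102  0.133  0.09 ] gap 0.464
t 18.18 tcp [0.5692 0.0706 0.0233] yaw 3.092 z [ 0.005  0.    -1.   ] q [ 0.064  0.053  1.583  0.     1.501 -1.457] F [-0.5 -0.   2.4] M [-0.105  0.187 -0.113] gap 0.459
```

View pics/w16.png

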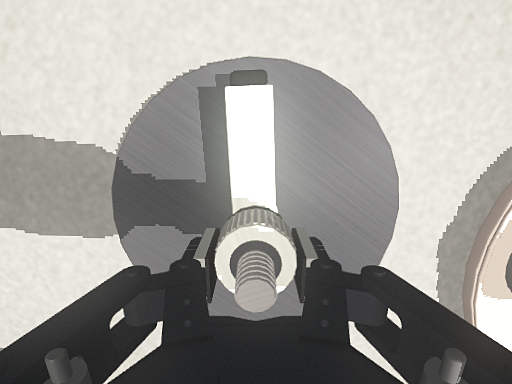

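Emit:
jog_arm(plan=[{"x":0,"y":0,"z":0.05,"wx":0,"wy":0,"wz":0.15,"gripper":0.3},{"x":0,"y":0,"z":0.1,"wx":0,"wy":0,"wz":0.3,"gripper":0.3}])

```text
time: 18.42
tcp_pos: [0.5692, 0.0705, 0.0224]
ee_rot: [0.002, 0.175, 0.985, 0.0]
ft_force: [-0.6, 0.1, 2.9]
finger_gap: 0.456
```

```bash
echo 'o=__import__("h").st()' > s.py; python3 s.py
```

```text
t 18.43 tcp [0.5692 0.0705 0.0224] yaw 2.789 z [ 0.005  0.    -1.   ] q [ 0.064  0.054  1.584 -0.     1.499 -1.155] F [-0.6  0.1  2.9] M [-0.122  0.233  0.122] gap 0.456
```

Emit:
jog_arm(plan=[{"x":0,"y":0,"z":0.05,"wx":0,"wy":0,"wz":0.15,"gripper":0.3},{"x":0,"y":0,"z":0.08,"wx":0,"wy":0,"wz":0.25,"gripper":0.3}])

```text
time: 18.68
tcp_pos: [0.5691, 0.0704, 0.0216]
ee_rot: [0.002, 0.297, 0.955, 0.001]
ft_force: [-1.2, 0.4, 2.3]
finger_gap: 0.463
```

```bash
python3 s.py
```

```text
t 18.68 tcp [0.5691 0.0704 0.0216] yaw 2.538 z [ 0.005 -0.    -1.   ] q [ 6.400e-02  5.400e-02  1.585e+00 -1.000e-03  1.498e+00 -9.030e-01] F [-1.2  0.4  2.3] M [-0.128  0.297  0.065] gap 0.463
```

Free-running moment is about 0.09 N m over 1.3 rad. Continuing in smaller bites.

Emit:
jog_arm(plan=[{"x":0,"y":0,"z":0.03,"wx":0,"wy":0,"wz":0.1,"gripper":0.3},{"x":0,"y":0,"z":0.06,"wx":0,"wy":0,"wz":0.2,"gripper":0.3}])

```text
time: 18.92
tcp_pos: [0.569, 0.0704, 0.021]
ee_rot: [0.002, 0.391, 0.92, 0.001]
ft_force: [-0.9, 1.1, 1.4]
finger_gap: 0.463
```

```bash
python3 s.py
```

```text
t 18.93 tcp [0.569  0.0704 0.021 ] yaw 2.338 z [ 0.004 -0.    -1.   ] q [ 6.400e-02  5.500e-02  1.586e+00 -1.000e-03  1.497e+00 -7.030e-01] F [-0.9  1.1  1.4] M [-0.036  0.222  0.066] gap 0.463
```

Emit:
jog_arm(plan=[{"x":0,"y":0,"z":0.03,"wx":0,"wy":0,"wz":0.1,"gripper":0.3},{"x":0,"y":0,"z":0.06,"wx":0,"wy":0,"wz":0.2,"gripper":0.3}])

```text
time: 19.18
tcp_pos: [0.569, 0.0703, 0.0203]
ee_rot: [0.002, 0.481, 0.876, 0.001]
ft_force: [0.0, -0.7, 2.7]
finger_gap: 0.457
```

```bash
python3 s.py
```

```text
t 19.18 tcp [0.569  0.0703 0.0203] yaw 2.137 z [ 0.004 -0.001 -1.   ] q [ 6.400e-02  5.500e-02  1.586e+00 -1.000e-03  1.496e+00 -5.020e-01] F [ 0.  -0.7  2.7] M [-0.018  0.216  0.104] gap 0.457
```

```bash
python3 - <<'E'
from h import *
im=snapshot('side');crop(im,225,140,295,205,8,'side17.png')
E
```

```text
(no output)
```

View pics/side17.png

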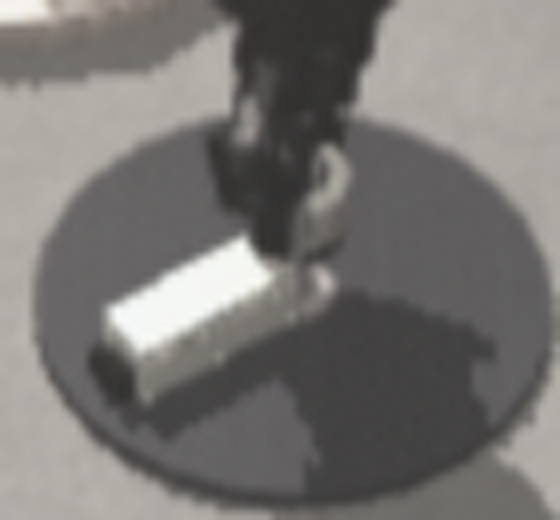

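Side crop: collar is between the jaws, stop undisturbed, with a small gap under the washer. Continuing.

Emit:
jog_arm(plan=[{"x":0,"y":0,"z":0.03,"wx":0,"wy":0,"wz":0.1,"gripper":0.3},{"x":0,"y":0,"z":0.06,"wx":0,"wy":0,"wz":0.2,"gripper":0.3}])

```text
time: 19.48
tcp_pos: [0.5689, 0.0703, 0.0197]
ee_rot: [0.002, 0.568, 0.823, 0.001]
ft_force: [-1.0, 0.1, 3.0]
finger_gap: 0.458
```

```bash
python3 s.py
```

```text
t 19.48 tcp [0.5689 0.0703 0.0197] yaw 1.933 z [ 0.004 -0.001 -1.   ] q [ 6.400e-02  5.500e-02  1.587e+00 -1.000e-03  1.495e+00 -2.980e-01] F [-1.   0.1  3. ] M [-0.06   0.26   0.118] gap 0.458
```

Emit:
jog_arm(plan=[{"x":0,"y":0,"z":0.03,"wx":0,"wy":0,"wz":0.1,"gripper":0.3},{"x":0,"y":0,"z":0.06,"wx":0,"wy":0,"wz":0.2,"gripper":0.3}])

```text
time: 19.73
tcp_pos: [0.5688, 0.0703, 0.019]
ee_rot: [0.002, 0.647, 0.762, 0.001]
ft_force: [-0.5, 0.4, 1.8]
finger_gap: 0.464
```

```bash
python3 s.py
```

```text
t 19.73 tcp [0.5688 0.0703 0.019 ] yaw 1.734 z [ 0.004 -0.001 -1.   ] q [ 6.400e-02  5.600e-02  1.588e+00 -1.000e-03  1.494e+00 -9.900e-02] F [-0.5  0.4  1.8] M [0.006 0.27  0.086] gap 0.464
```

Emit:
jog_arm(plan=[{"x":0,"y":0,"z":0.03,"wx":0,"wy":0,"wz":0.1,"gripper":0.3},{"x":0,"y":0,"z":0.06,"wx":0,"wy":0,"wz":0.2,"gripper":0.3}])

```text
time: 19.98
tcp_pos: [0.5688, 0.0703, 0.0184]
ee_rot: [0.002, 0.72, 0.694, 0.001]
ft_force: [-1.2, 0.9, 2.3]
finger_gap: 0.466
```

```bash
python3 s.py
```

```text
t 19.98 tcp [0.5688 0.0703 0.0184] yaw 1.534 z [ 0.004 -0.001 -1.   ] q [ 6.400e-02  5.600e-02  1.589e+00 -1.000e-03  1.493e+00  1.010e-01] F [-1.2  0.9  2.3] M [0.058 0.245 0.076] gap 0.466
```

Emit:
jog_arm(plan=[{"x":0,"y":0,"z":0.03,"wx":0,"wy":0,"wz":0.1,"gripper":0.3},{"x":0,"y":0,"z":0.06,"wx":0,"wy":0,"wz":0.2,"gripper":0.3}])

```text
time: 20.23
tcp_pos: [0.5687, 0.0703, 0.0178]
ee_rot: [0.001, 0.785, 0.619, 0.001]
ft_force: [-0.8, 1.5, 1.6]
finger_gap: 0.464
```

```bash
python3 s.py
```

```text
t 20.23 tcp [0.5687 0.0703 0.0178] yaw 1.335 z [ 0.003 -0.001 -1.   ] q [ 6.400e-02  5.700e-02  1.589e+00 -1.000e-03  1.492e+00  3.010e-01] F [-0.8  1.5  1.6] M [0.098 0.298 0.042] gap 0.464
```

Emit:
jog_arm(plan=[{"x":0,"y":0,"z":0.03,"wx":0,"wy":0,"wz":0.1,"gripper":0.3},{"x":0,"y":0,"z":0.06,"wx":0,"wy":0,"wz":0.2,"gripper":0.3}])

```text
time: 20.48
tcp_pos: [0.5686, 0.0703, 0.0171]
ee_rot: [0.001, 0.843, 0.538, 0.001]
ft_force: [-1.0, 0.5, 3.2]
finger_gap: 0.457
```

```bash
python3 s.py
```

```text
t 20.48 tcp [0.5686 0.0703 0.0171] yaw 1.135 z [ 0.003 -0.001 -1.   ] q [ 6.400e-02  5.700e-02  1.590e+00 -1.000e-03  1.491e+00  5.000e-01] F [-1.   0.5  3.2] M [0.055 0.234 0.071] gap 0.457
```

Emit:
jog_arm(plan=[{"x":0,"y":0,"z":0.03,"wx":0,"wy":0,"wz":0.1,"gripper":0.3},{"x":0,"y":0,"z":0.06,"wx":0,"wy":0,"wz":0.2,"gripper":0.3}])

```text
time: 20.72
tcp_pos: [0.5686, 0.0704, 0.0165]
ee_rot: [0.001, 0.893, 0.451, 0.001]
ft_force: [-0.9, 0.4, 3.6]
finger_gap: 0.459
```

```bash
python3 s.py
```

```text
t 20.73 tcp [0.5686 0.0704 0.0165] yaw 0.936 z [ 0.003 -0.001 -1.   ] q [ 6.400e-02  5.800e-02  1.591e+00 -1.000e-03  1.490e+00  7.000e-01] F [-0.9  0.4  3.6] M [0.125 0.265 0.09 ] gap 0.459
```

Emit:
jog_arm(plan=[{"x":0,"y":0,"z":0.03,"wx":0,"wy":0,"wz":0.1,"gripper":0.3},{"x":0,"y":0,"z":0.06,"wx":0,"wy":0,"wz":0.2,"gripper":0.3}])

```text
time: 20.98
tcp_pos: [0.5686, 0.0705, 0.0159]
ee_rot: [0.001, 0.933, 0.36, 0.001]
ft_force: [-0.9, -0.3, 2.0]
finger_gap: 0.463
```

```bash
python3 s.py
```

```text
t 20.98 tcp [0.5686 0.0705 0.0159] yaw 0.736 z [ 0.003 -0.001 -1.   ] q [ 6.400e-02  5.800e-02  1.591e+00 -1.000e-03  1.489e+00  8.990e-01] F [-0.9 -0.3  2. ] M [0.143 0.272 0.161] gap 0.463
```

Emit:
jog_arm(plan=[{"x":0,"y":0,"z":0.03,"wx":0,"wy":0,"wz":0.1,"gripper":0.3}])

```text
time: 21.1
tcp_pos: [0.5685, 0.0705, 0.0156]
ee_rot: [0.001, 0.95, 0.313, 0.001]
ft_force: [-0.6, 0.1, 2.3]
finger_gap: 0.461
```

```bash
python3 s.py
```

```text
t 21.1 tcp [0.5685 0.0705 0.0156] yaw 0.637 z [ 0.003 -0.001 -1.   ] q [ 6.400e-02  5.800e-02  1.592e+00 -1.000e-03  1.489e+00  9.990e-01] F [-0.6  0.1  2.3] M [0.053 0.241 0.118] gap 0.461
```

Emit:
jog_arm(plan=[{"x":0,"y":0,"z":0.03,"wx":0,"wy":0,"wz":0.1,"gripper":0.3}])

```text
time: 21.22
tcp_pos: [0.5685, 0.0705, 0.0153]
ee_rot: [0.001, 0.964, 0.265, 0.001]
ft_force: [-0.9, 0.3, 1.9]
finger_gap: 0.46
```

```bash
python3 s.py
```

```text
t 21.23 tcp [0.5685 0.0705 0.0153] yaw 0.537 z [ 0.003 -0.    -1.   ] q [ 6.400e-02  5.900e-02  1.592e+00 -1.000e-03  1.488e+00  1.098e+00] F [-0.9  0.3  1.9] M [0.115 0.281 0.194] gap 0.46
```

Emit:
jog_arm(plan=[{"x":0,"y":0,"z":0.02,"wx":0,"wy":0,"wz":0.07,"gripper":0.3}])

```text
time: 21.35
tcp_pos: [0.5686, 0.0705, 0.0151]
ee_rot: [0.001, 0.973, 0.232, 0.001]
ft_force: [-0.6, 0.7, 1.8]
finger_gap: 0.464
```

```bash
python3 s.py
```

```text
t 21.35 tcp [0.5686 0.0705 0.0151] yaw 0.468 z [ 0.003 -0.    -1.   ] q [ 6.400e-02  5.900e-02  1.592e+00 -1.000e-03  1.488e+00  1.167e+00] F [-0.6  0.7  1.8] M [0.087 0.242 0.237] gap 0.464
```

The moment has risen steadily: 0.09 → 0.16 → 0.12 → 0.19 → 0.24 N m. Taking the baseline as 0.088 and the slope as 0.4 N m/rad, contact was near wrist angle 0.82, so I'm about 0.35 rad past it, a nip of about 10 N. I'll stop here and let go.

Emit:
jog_arm(plan=[{"x":0,"y":0,"z":0,"wx":0,"wy":0,"wz":0,"gripper":0.5},{"x":0,"y":0,"z":0,"wx":0,"wy":0,"wz":0,"gripper":0.7},{"x":0,"y":0,"z":0,"wx":0,"wy":0,"wz":0,"gripper":1},{"x":0,"y":0,"z":0,"wx":0,"wy":0,"wz":0,"gripper":1}])

```text
time: 21.85
tcp_pos: [0.5685, 0.0705, 0.0151]
ee_rot: [0.001, 0.973, 0.232, 0.001]
ft_force: [-0.1, -0.2, 0.2]
finger_gap: 0.997
```

```bash
python3 - <<'E'
from h import *
st()
im=snapshot('wrist');cv2.imwrite('pics/w18.png',im[:,:,::-1])
im=snapshot('side');crop(im,225,140,295,205,8,'side18.png')
E
```

```text
t 21.85 tcp [0.5685 0.0705 0.0151] yaw 0.469 z [ 0.003 -0.    -1.   ] q [ 6.400e-02  5.900e-02  1.592e+00 -1.000e-03  1.488e+00  1.166e+00] F [-0.1 -0.2  0.2] M [-0.042 -0.005  0.033] gap 0.997
```

View pics/w18.png

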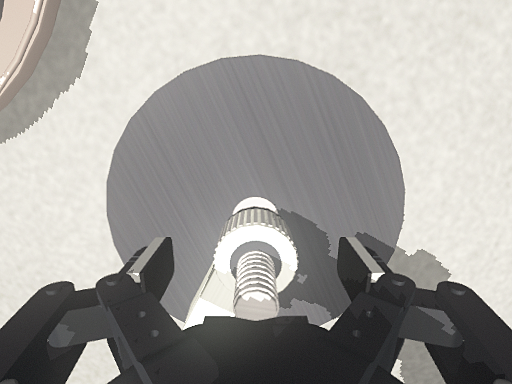

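View pics/side18.png

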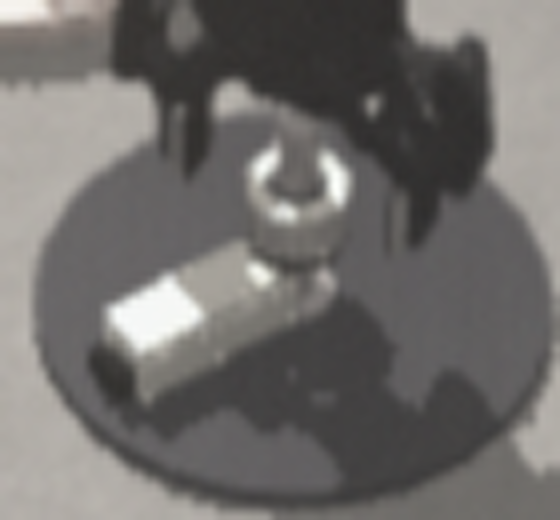

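The collar now sits on the stop (washer at (300,250) in the side crop) and the stop hasn't turned. Now I'll lift straight up and check.

Emit:
jog_arm(plan=[{"x":0,"y":0,"z":-2,"wx":0,"wy":0,"wz":0,"gripper":1},{"x":0,"y":0,"z":-7,"wx":0,"wy":0,"wz":0,"gripper":1},{"x":0,"y":0,"z":-13,"wx":0,"wy":0,"wz":0,"gripper":1},{"x":0,"y":0,"z":-18,"wx":0,"wy":0,"wz":0,"gripper":1},{"x":0,"y":0,"z":-18,"wx":0,"wy":0,"wz":0,"gripper":1}])

```text
time: 22.58
tcp_pos: [0.5702, 0.0707, 0.2033]
ee_rot: [0.002, 0.973, 0.232, 0.007]
ft_force: [0.1, 0.5, 0.5]
finger_gap: 0.999
```

```bash
python3 - <<'E'
from h import *
st(); i=camera_info('wrist')
im=snapshot('wrist');cv2.imwrite('pics/w19.png',im[:,:,::-1])
im=snapshot('side');crop(im,225,140,295,205,8,'side19.png')
im=snapshot('top');cv2.imwrite('pics/top19.png',im[:,:,::-1])
st()
E
```

```text
t 22.57 tcp [0.5702 0.0707 0.2033] yaw 0.469 z [ 0.015  0.    -1.   ] q [ 6.500e-02  8.000e-03  1.309e+00 -1.000e-03  1.809e+00  1.166e+00] F [0.1 0.5 0.5] M [0.028 0.107 0.027] gap 0.999
t 22.73 tcp [0.5678 0.0706 0.195 ] yaw 0.469 z [ 0.003 -0.001 -1.   ] q [ 6.500e-02  1.200e-02  1.320e+00 -1.000e-03  1.807e+00  1.166e+00] F [ 0.3 -0.9 -0.5] M [ 0.003 -0.016  0.014] gap 0.997
```

View pics/w19.png

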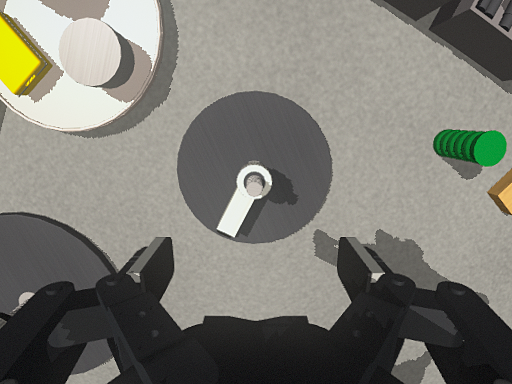

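View pics/side19.png

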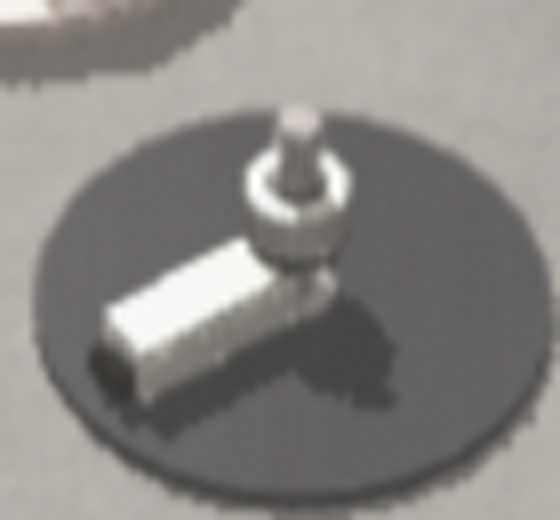

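```bash
python3 -c "
from cell import *
print(job_done()); print(get_obs()['time'])"
```

```text
the job is handed in; nothing more can be done
None
the job is handed in; nothing more can be done
```

The door stop is standing on the 210 mm stand's base with its plain end against the rod. The collar is turned down onto it with an estimated nip of about 10 N, and the job is handed in. The clock read 22.7 s of the 69 s allowed just before hand-in.

**Placing the door stop:** I took the right-hand one of the two look-alikes. It touched the rod at about 7 N, then settled on the base at the height expected from the pick-up.

**Turning the collar:** I turned it about 3.4 rad clockwise with the grip set to 6 N. The call was accepted, but the stated range starts at 20 N, so the actual grip may have been higher. The moment ran at about 0.09 N m while free, then rose to 0.24 N m over the last 0.35 rad.

**Last checks:** With the gripper open and raised clear, the force reading was back near zero. The side and wrist pictures show the collar resting on the upright stop, still in line with the rod. The things visible in the last wrist picture had not visibly moved; I saved a final top picture but did not view it.

**What failed or disagreed:**
- **First grip:** it closed on nothing, just above the stop. In the camera images the finger tips sit about 3–4.5 cm behind the reported TCP, so I worked to that offset afterwards.
- **Stand position:** the cameras disagreed by about 5–8 mm. I relied on the wrist view and on feeling the rod.
- **Nip:** the figure comes from noisy moment readings (about ±0.025 N m), so it is good to roughly ±2–3 N. I did not measure it again after letting go.

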